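Lid the glue pot, then peel the stuck tray off the stack

TASK

First put the lid on the open glue pot so that it sits fully home and level, and let go of it. Then peel the top tray off the clinging stack: grip its corner tab and raise that corner while the opposite corner stays down, until the glue-crusted lips let go, leaving the rest of the stack lying where it is. Finish while holding the tray still in the gripper, roughly level and hollow side up, centred over the wooden panel at least 15 cm above it, and leave the pot, the tin, the stick and the scraper where they stand.

Things in the scene. Friction and masses are not known exactly. Their poses are not given: they have to be found in the camera images.
- lid_knob (a point): centre (half-way up) of the knob of the loose steel lid lying knob up on the panel. Knob: upright wooden cylinder 22 mm diameter, 34 mm tall, on a disc of 100 mm diameter, 5 mm thick. Disc underside 22 mm below this point; under it a plug of 72 mm diameter, 6 mm deep, on which the lid lies (28 mm below this point). z is up. 0.12 kg
- lid_seat (a point): centre of the underside of the lid's disc (top of its plug), 22 mm below the knob's centre; meets the pot's rim centre when the lid is seated
- pot_rim (a point): centre of the mouth of the open dark steel glue pot, at rim height, 75 mm above the table. Outer diameter 90 mm at the rim, inner 82 mm, so the lid's plug has 5 mm of play all round. Loose, 0.8 kg, stands left or right of the panel
- tab (a point): centre of the upright tab on one corner of the top tray: aluminium plate 34 mm tall, 10 mm thick, 24 mm long. Its length runs along the tray's diagonal (0.599 rad from the tray's x axis towards y), so it is gripped across its 10 mm. Its foot is on the flange's top 17 mm below this point. Axes are the tray's.
- tray_mid (a point): centre (half-way up) of the top tray: formed aluminium, 150 (x) by 110 mm (y) over its flange, 16 mm high without the tab, 0.12 kg, hollow side up, z up. Tab at x -57, y -39, z +25 mm from here. Flange underside 4 mm above here; its plug reaches 8 mm below here, with 3 mm of play in the tray below. Four spring lips hold its flange (see far_corner)
- far_corner (a point): flange underside near the tray corner opposite the tab, x +70, y +50, z +4 mm from tray_mid; the peeled tray turns about it. On the stack, near each corner (short sides: x +-75; y -49 beside the tab, else +-45) a glue-crusted spring lip overlaps the flange by 2 mm, holds with 3 N and gives way after 6 mm of lift; at the two corners between tab and far corner they bite 4 mm later
- stack_mid (a point): centre of the two lower trays (one stack), 150 x 110 mm, 40 mm high, lying loose on the table, 1 kg, 20 mm above the table, left or right of the panel; axes as the tray's at the start. The tray's flange rests on its rim 20 mm above this point. Its four lips on small brackets reach 15 mm beyond the short sides and 32 mm above this point. A level lift can take it along
- panel_top (a point): centre of the top face of the fixed flat wooden panel, 180 x 180 mm, 8 mm thick, between pot and stack
- stick: bystander: wooden stirring stick 180 x 12 x 8 mm lying loose on the robot's side of the panel; origin at the centre of its underside, y along its length
- scraper: bystander: loose spatula-like scraper 200 mm long lying on the far side; x along its length
- tin: bystander: closed loose steel tin 70 mm diameter, 70 mm tall, on the far side; origin at the centre of its underside
There are look-alikes about, which are no part of the job. Leave any blue or purple look-alike of the part that bears tab alone.

How it is judged:
By the outcome, as a careful person would: the job done as asked, in the order asked, and still so for the second after the job is handed in, while the arm keeps its last pose, push and grip.
It also fails if it takes over 67 s, if anything falls off the work surface, if the arm or the gripper's body presses on something with over 40 N, if the wrist force passes 120 N, or if a joint passes its speed limit or range.

ROBOT

A 7-joint arm with a two-finger parallel gripper is mounted at the origin on the work surface. World frame = base frame: x ahead of the robot, y to its left, z up, the work surface at z = 0. Lengths are in m, angles in rad, forces in N, time in s.
With the tool pointing down it reaches from about 0.35 to 0.9 m from the base axis. Payload 8.1 kg.
Tool frame: the origin (TCP) lies where the fingers leave the gripper's body, on its centre line; the fingertips stand 66 mm ahead of it and the grasp point (between the pads) lies 47 mm ahead of it (r.pinch_z is the distance from the TCP to the grasp point, in m); x points along the fingers, y is the direction in which the jaws open and shut, and the axes are right-handed (so a half turn about x gives the same grasp; the last joint's range is limited). The gripper opens to 92 mm and grips with 3 to 60 N. Pads are 19 mm wide; open, the fingers measure 130 mm over their backs; the gripper's body (75 mm by 190 mm) begins 47 mm behind the grasp point.
Start: joints at [1.161, 0.434, 0.025, 1.573, -0.012, 1.134, -0.075], TCP at [0.189, -0.596, 0.292] pointing down, gripper open.
Joint ranges: [-2.62, 2.62], [-0.44, 2.09], [-1.27, 1.32], [0.08, 2.57], [-1.32, 4.46], [0.12, 2], [-2.74, 2.74]. Speed limits (rad/s): [2.22, 2.22, 3.01, 3.01, 3.14, 3.14, 3.14].

INTERFACE

Orientations are given as a rotation vector (axis times angle).
In Python, from rig import sensors, imaging, workorder, r gives the robot as it stands. The module is installed in compiled form; this text tells all that it offers.
- The arm moves only by the tool send_rows, never from a script. Its argument "series" is a list of rows, each an object of numbers: "wx", "wy", "wz": the turn, a rotation vector about the tool's x, y, z in rad; "x", "y", "z": the shift along the tool's x, y, z in units of 30 mm (1.0 is 30 mm); "claw": the opening, from 0 (shut) to 1 (fully open). A call has 1 to 12 rows; each row shifts and turns the commanded pose from where the row before left it, along the tool's axes as they then stand; what a row does not reach is not made up. A row lasts 1/8 s, in which the tool goes at most 62.5 mm and 10.7 degrees, less where a joint would pass 70% of its speed; a pose out of reach is approached as far as the arm can. A call is refused whole if a number of a shift passes 1 or a number of a turn 0.188, either way. A call with a gripper value outside its range is refused whole. The fingers move at their own pace and stop on an object; "force" is the grip in N (left out, the last holds). Time passes only in rows, so rows that do not move let the fingers close. It gives the time, the measured TCP pose, the force and the opening at its end, in the units of the state.
- sensors.get_state(): the state, without advancing time (a new reading comes with each control period).
- imaging.camera(name): name is "scene" or "top" or "wrist"; returns the picture (480x640x3 uint8, red, green, blue); there is no depth.
- imaging.camera_model(name): a dict with "K" (3x3 intrinsics, pixels), "view" (4x4, takes a point from world to camera coordinates); the wrist camera has in their place "tool_from_camera" (4x4, takes a point from camera to tool coordinates, whose origin is the TCP and whose axes are the tool frame's). Camera axes: x right, y down, z forward; pixel columns grow to the right and rows downward; lengths in m; the calibration is good to about 2 mm. A picture is of the moment at which its call begins: read the wrist's pose just before it. camera_model takes no time and is no camera call.
- workorder.close_job(): hands the job in, once; it reports no verdict.
The state is a dict: "t": time; "joints": joint angles; "qd": joint speeds; "joint_torque": joint torques, N m; "tool_pos": TCP position; "ee_rot": TCP orientation; "ft_force": force on the tool from outside, world axes, zero at the start; "ft_torque": the same for the moment, N m; "finger_gap": opening from 0.0 (shut) to 1.0 (fully open).
Only numpy, scipy, OpenCV 4.12 (cv2) and the standard library are available. Lean on these libraries where they do the work, as an engineer would, in place of code of your own. Each camera call takes 0.05 s, during which the arm holds its last target.

## Working session

There is one attempt and no reset: what is moved stays moved. The work goes in short steps, Python scripts to look and compute and a tool call to move; the robot and the scene stay as the last step left them, time stands still between calls to the robot, and variables do not carry over. Pictures are saved under pics/ and viewed, and the job is handed in when it is done.

Besides the shell and the picture viewer there is one more tool, called after "Request:" as name([rows], argument=value, ...), one row to a line, values as JSON. send_rows: Moves the arm, as the interface text tells. Its arguments: {"type":"object","properties":{"series":{"type":"array"},"force":{"type":"number"}},"required":["series"]}

```bash
mkdir -p pics; ls; python3 - <<'E'
from rig import sensors, imaging, workorder, r
import cv2,numpy as np
s=sensors.get_state(); print({k:np.round(v,3).tolist() for k,v in s.items()}, r.pinch_z)
for n in ["scene","top","wrist"]:
    cv2.imwrite(f"pics/{n}0.png",imaging.camera(n)[:,:,::-1]); m=imaging.camera_model(n); print(n,{k:np.round(v,4).tolist() for k,v in m.items()})
E
```

```text
pics
{'t': 0.0, 'joints': [1.161, 0.435, 0.025, 1.574, -0.012, 1.134, -0.075], 'qd': [-0.002, -0.001, -0.001, 0.001, 0.001, -0.001, 0.0], 'joint_torque': [-0.001, -66.785, 0.985, -31.446, -0.06, 0.043, 0.0], 'tool_pos': [0.189, -0.595, 0.291], 'ee_rot': [2.056, 0.32, -2.057], 'ft_force': [0.409, -0.503, 0.352], 'ft_torque': [-0.009, 0.007, 0.055], 'finger_gap': 0.999} 0.0467
scene {'K': [[449.4381, 0.0, 320.9414], [0.0, 449.4381, 244.2611], [0.0, 0.0, 1.0]], 'view': [[0.6188, 0.7855, 0.0092, -0.4476], [0.4996, -0.3845, -0.7762, -0.1407], [-0.6062, 0.4849, -0.6304, 1.3774], [0.0, 0.0, 0.0, 1.0]]}
top {'K': [[510.0325, 0.0, 314.8038], [0.0, 510.0325, 246.023], [0.0, 0.0, 1.0]], 'view': [[-0.0075, -0.9999, -0.008, 0.156], [-0.9935, 0.0084, -0.1137, 0.5283], [0.1138, 0.007, -0.9935, 1.2422], [0.0, 0.0, 0.0, 1.0]]}
wrist {'K': [[354.9311, 0.0, 320.6569], [0.0, 354.9311, 243.3901], [0.0, 0.0, 1.0]], 'tool_from_camera': [[-0.001, -0.2588, 0.9659, -0.0926], [1.0, 0.0, 0.0011, -0.0002], [-0.0003, 0.9659, 0.2588, -0.0689], [0.0, 0.0, 0.0, 1.0]]}
```

View pics/scene0.png

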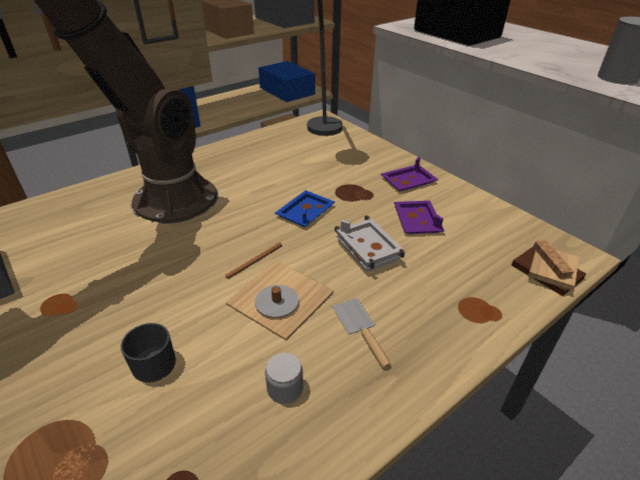

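View pics/top0.png

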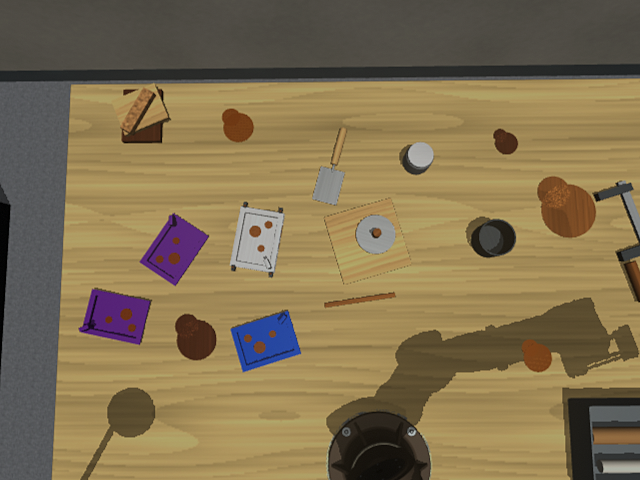

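View pics/wrist0.png

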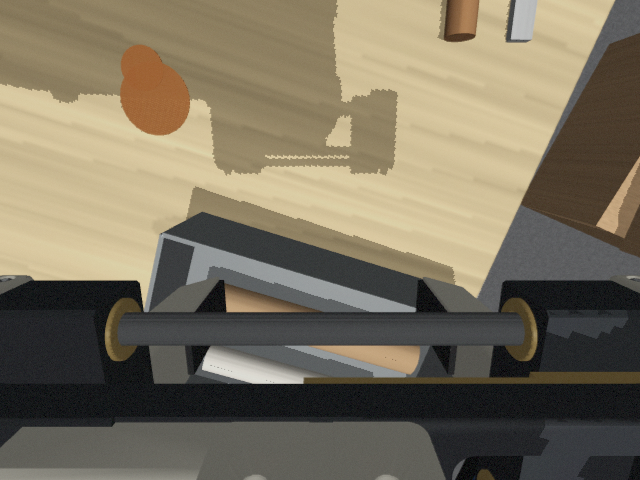

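```bash
python3 - <<'E'
import cv2,numpy as np
a=cv2.imread("pics/top0.png"); 
c=lambda i,x0,x1,y0,y1,f: cv2.resize(i[y0:y1,x0:x1],None,fx=f,fy=f,interpolation=cv2.INTER_CUBIC)
cv2.imwrite("pics/t_tray.png",np.hstack([c(a,218,298,195,285,6)[:540], ])) 
cv2.imwrite("pics/t_lid.png",c(a,310,530,190,310,3.6))
s=cv2.imread("pics/scene0.png")
cv2.imwrite("pics/s_tray.png",c(s,325,415,205,285,7))
cv2.imwrite("pics/s_lid.png",c(s,110,340,230,390,3.4))
E
```

```text
(no output)
```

View pics/t_tray.png

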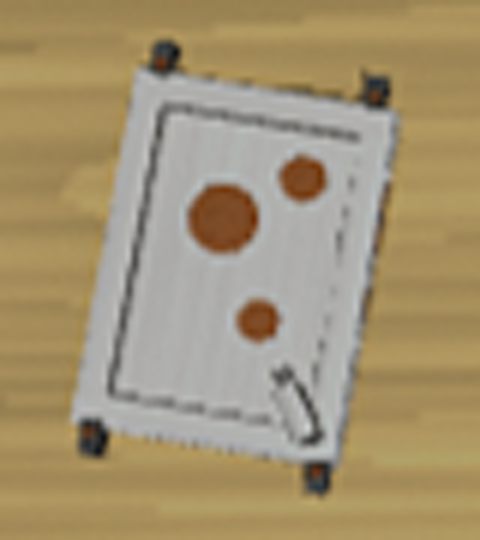

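View pics/t_lid.png

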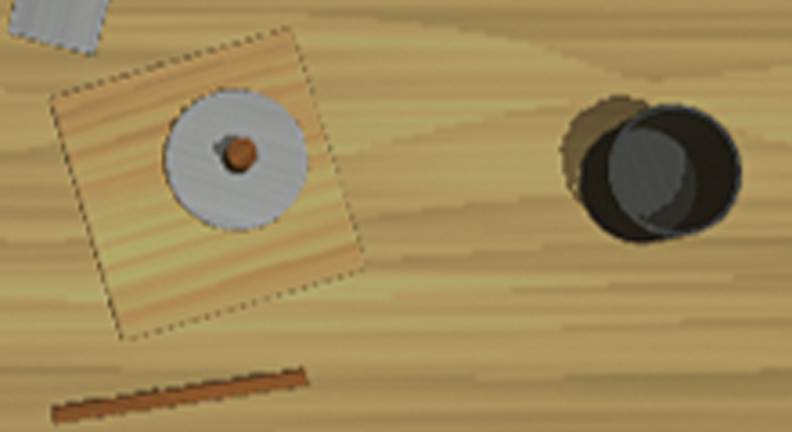

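View pics/s_tray.png

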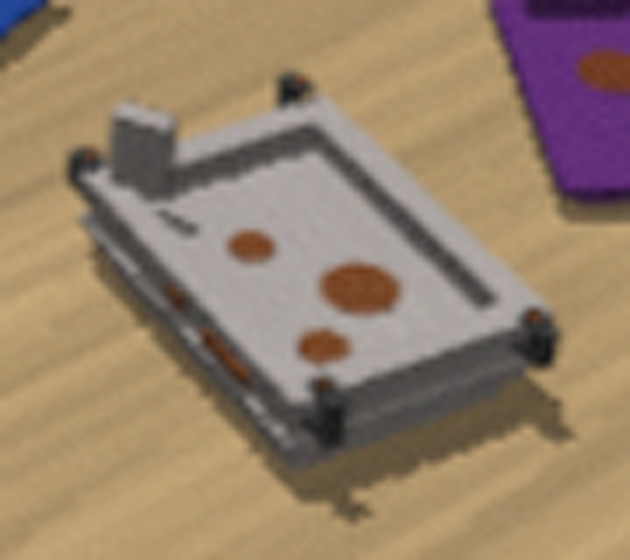

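View pics/s_lid.png

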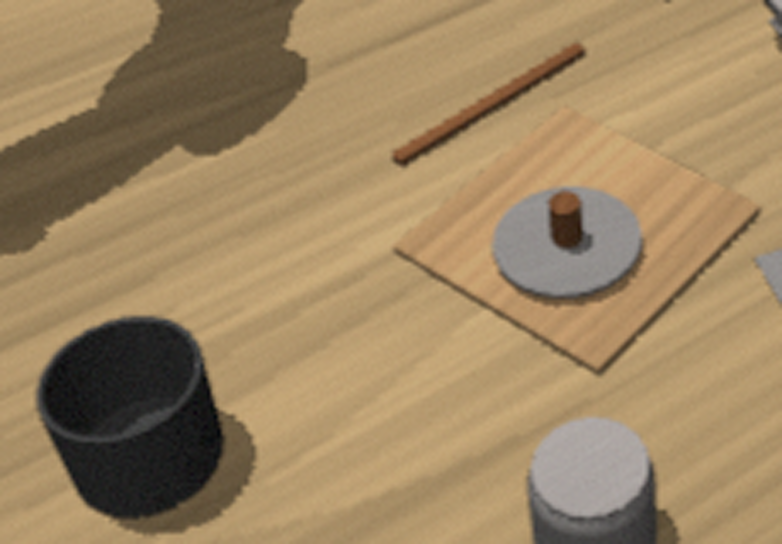

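```bash
cat > h.py <<'E'
import cv2,numpy as np
from rig import sensors, imaging, workorder, r
def ray(m,px):
    K=np.array(m["K"]);V=np.array(m["view"]);R=V[:3,:3];t=V[:3,3]
    p=cv2.undistortPoints(np.float64(px).reshape(-1,1,2),K,None).reshape(-1,2)
    d=np.c_[p,np.ones(len(p))]@R
    return -R.T@t,d
def cast(m,px,z):
    o,d=ray(m,px); return o+d*((z-o[2])/d[:,2])[:,None]
def proj(m,P):
    V=np.array(m["view"]);return cv2.projectPoints(np.float64(P).reshape(-1,1,3),cv2.Rodrigues(V[:3,:3])[0],V[:3,3],np.array(m["K"]),None)[0].reshape(-1,2)
E
python3 - <<'E'
from h import *
np.set_printoptions(precision=4,suppress=True)
T=imaging.camera_model("top");S=imaging.camera_model("scene")
def blob(img,mask,x0,x1,y0,y1):
    m=np.zeros_like(mask);m[y0:y1,x0:x1]=mask[y0:y1,x0:x1]
    cs,_=cv2.findContours(m,cv2.RETR_EXTERNAL,cv2.CHAIN_APPROX_NONE); return max(cs,key=cv2.contourArea).astype(np.float32)
for n,M,lidb,trayb,potb in [("top",T,(350,402,208,262),(225,290,200,280),(460,530,205,270)),("scene",S,(250,302,280,325),(328,412,210,275),(110,185,315,385))]:
    a=cv2.imread(f"pics/{n}0.png");h=cv2.cvtColor(a,cv2.COLOR_BGR2HSV)
    g=((h[:,:,1]<45)&(h[:,:,2]>110)).astype(np.uint8)*255
    c=blob(a,g,*lidb);P=cast(M,c[:,0],0.019);e=cv2.fitEllipse(P[:,:2].astype(np.float32)); print(n,"lid",np.array(e[0]),e[1],cv2.contourArea(c))
    c=blob(a,g,*trayb);P=cast(M,c[:,0],0.044);q=cv2.minAreaRect(P[:,:2].astype(np.float32));print("tray",np.array(q[0]),q[1:],"\n",cv2.boxPoints(q))
    d=((h[:,:,2]<75)&(h[:,:,1]<120)).astype(np.uint8)*255
    c=blob(a,d,*potb);print("pot bbox",cv2.boundingRect(c))
    k=((h[:,:,1]>120)&(h[:,:,0]<14)).astype(np.uint8)*255
    c=blob(a,k,*lidb);print("knob bbox",cv2.boundingRect(c), cast(M,c[:,0].mean(0),0.053))
    if n=="top":
        kk=(((h[:,:,1]>=45)&(h[:,:,0]<14))).astype(np.uint8)
E
```

```text
top lid [ 0.5605 -0.0007] (0.09636050462722778, 0.0970267504453659) 1142.0
tray [0.5473 0.2949] ((0.11175835877656937, 0.15148241817951202), 79.99656677246094) 
 [[0.463  0.2531]
 [0.6121 0.2268]
 [0.6316 0.3368]
 [0.4824 0.3631]]
pot bbox (471, 220, 45, 37)
knob bbox (376, 233, 5, 4) [[ 0.555  -0.0028  0.053 ]]
scene lid [ 0.5625 -0.0035] (0.09214982390403748, 0.09535671770572662) 819.5
tray [0.5492 0.2939] ((0.11029928177595139, 0.1503363847732544), 79.97018432617188) 
 [[0.4656 0.2527]
 [0.6137 0.2265]
 [0.6329 0.3351]
 [0.4848 0.3613]]
pot bbox (122, 324, 54, 59)
knob bbox (272, 287, 9, 15) [[ 0.5749 -0.0108  0.053 ]]
```

```bash
python3 - <<'E'
from h import *
np.set_printoptions(precision=4,suppress=True)
T=imaging.camera_model("top");S=imaging.camera_model("scene")
f=lambda P:cv2.fitEllipse(P[:,:2].astype(np.float32))
# hand-read outer rim outline points from crops
pt=np.array([[741,172],[735,145],[720,120],[700,107],[672,104],[645,108],[735,200],[715,225],[690,235]])/3.6+[310,190]
P=cast(T,pt-0.4,0.075); 
def circ(P):
    A=np.c_[2*P[:,:2],np.ones(len(P))];b=(P[:,:2]**2).sum(1);s=np.linalg.lstsq(A,b,rcond=None)[0];return s[:2],np.sqrt(s[2]+s[0]**2+s[1]**2)
print("top",circ(P))
ps=np.array([[39,392],[46,370],[60,350],[80,334],[110,320],[140,316],[170,318],[190,327],[203,345],[204,365],[195,385],[175,408],[150,425],[120,437],[90,440],[60,430],[45,413]])/3.4+[110,230]
print("scene",circ(cast(S,ps-0.35,0.075)))
# panel
pt=np.array([[50,97],[290,27],[365,268],[122,341]])/3.6+[310,190]-.4
q=cast(T,pt,0.008);print(q,q.mean(0))
ps=np.array([[562,107],[760,212],[600,372],[395,250]])/3.4+[110,230]-.35
q=cast(S,ps,0.008);print(q.mean(0))
# tab tops & checks
tab=np.array([0.485,0.266,0.061])
print(proj(T,tab+[0,0,.017]),proj(S,tab+[0,0,.017]), proj(T,tab-[0,0,.017]))
for n,M in [("top",T),("scene",S)]:
    a=cv2.imread(f"pics/{n}0.png")
    lid=np.array([.561,-.002,.053])
    print(n,'knobtop',proj(M,lid),'tabtop crop',)
E
```

```text
top (array([ 0.5437, -0.2869]), np.float64(0.04505331834093147))
scene (array([ 0.5434, -0.2869]), np.float64(0.044080821473614334))
[[ 0.6078  0.1292  0.008 ]
 [ 0.6569 -0.0423  0.008 ]
 [ 0.4843 -0.0907  0.008 ]
 [ 0.4345  0.0805  0.008 ]] [0.5459 0.0192 0.008 ]
[0.5511 0.0149 0.008 ]
[[267.1171 262.6563]] [[344.95   220.6086]] [[268.5099 263.7796]]
top knobtop [[377.2212 231.7557]] tabtop crop
scene knobtop [[275.4258 288.7197]] tabtop crop
```

```bash
cat >> h.py <<'E'
from scipy.spatial.transform import Rotation as Ro
np.set_printoptions(precision=3,suppress=True)
def axes(a,tilt=0):
    "tool down, y at yaw a"
    x=np.array([0,0,-1.]);y=np.array([np.cos(a),np.sin(a),0]);return np.c_[x,y,np.cross(x,y)]
def delta(p,R=None,grasp=True):
    s=sensors.get_state();R0=Ro.from_rotvec(s["ee_rot"]).as_matrix();p0=np.array(s["tool_pos"])
    if R is None:R=R0
    p=np.array(p,float)
    if grasp:p=p-R[:,0]*r.pinch_z
    print("t",s["t"],"pos",p0,"grasp",p0+R0[:,0]*r.pinch_z,"gap",s["finger_gap"],"F",np.array(s["ft_force"]),"j",np.array(s["joints"]))
    print("R0\n",R0)
    print("turn first (tool rotvec)",Ro.from_matrix(R0.T@R).as_rotvec())
    print("shift units, old axes",R0.T@(p-p0)/.03,"new axes",R.T@(p-p0)/.03)
E
python3 - <<'E'
from h import *
delta([.561,-.002,.18])
for a in(0,np.pi/2,-np.pi/2,np.pi):delta([.561,-.002,.15],axes(a))
E
```

```text
t 0.15 pos [ 0.189 -0.596  0.292] grasp [ 0.189 -0.595  0.245] gap 1.0028609187764113 F [0.183 0.162 1.452] j [ 1.161  0.435  0.025  1.574 -0.012  1.134 -0.075]
R0
 [[-0.     0.302 -0.953]
 [ 0.001 -0.953 -0.302]
 [-1.    -0.001  0.   ]]
turn first (tool rotvec) [0. 0. 0.]
shift units, old axes [  2.18  -15.109 -17.808] new axes [  2.18  -15.109 -17.808]
t 0.15 pos [ 0.189 -0.596  0.292] grasp [ 0.189 -0.595  0.245] gap 1.0028609187764113 F [0.183 0.162 1.452] j [ 1.161  0.435  0.025  1.574 -0.012  1.134 -0.075]
R0
 [[-0.     0.302 -0.953]
 [ 0.001 -0.953 -0.302]
 [-1.    -0.001  0.   ]]
turn first (tool rotvec) [-1.264 -0.001  0.001]
shift units, old axes [  3.18  -15.11  -17.807] new axes [  3.164  12.412 -19.785]
t 0.15 pos [ 0.189 -0.596  0.292] grasp [ 0.189 -0.595  0.245] gap 1.0028609187764113 F [0.183 0.162 1.452] j [ 1.161  0.435  0.025  1.574 -0.012  1.134 -0.075]
R0
 [[-0.     0.302 -0.953]
 [ 0.001 -0.953 -0.302]
 [-1.    -0.001  0.   ]]
turn first (tool rotvec) [-2.835 -0.002  0.   ]
shift units, old axes [  3.18  -15.11  -17.807] new axes [ 3.164 19.785 12.412]
t 0.15 pos [ 0.189 -0.596  0.292] grasp [ 0.189 -0.595  0.245] gap 1.0028609187764113 F [0.183 0.162 1.452] j [ 1.161  0.435  0.025  1.574 -0.012  1.134 -0.075]
R0
 [[-0.     0.302 -0.953]
 [ 0.001 -0.953 -0.302]
 [-1.    -0.001  0.   ]]
turn first (tool rotvec) [0.307 0.    0.001]
shift units, old axes [  3.18  -15.11  -17.807] new axes [  3.164 -19.785 -12.412]
t 0.15 pos [ 0.189 -0.596  0.292] grasp [ 0.189 -0.595  0.245] gap 1.0028609187764113 F [0.183 0.162 1.452] j [ 1.161  0.435  0.025  1.574 -0.012  1.134 -0.075]
R0
 [[-0.     0.302 -0.953]
 [ 0.001 -0.953 -0.302]
 [-1.    -0.001  0.   ]]
turn first (tool rotvec) [1.878 0.001 0.001]
shift units, old axes [  3.18  -15.11  -17.807] new axes [  3.164 -12.412  19.785]
```

Request:
send_rows([
  {"x": 0.12,"y": -0.84,"z": -0.99,"claw": 0.5},
  {"x": 0.12,"y": -0.84,"z": -0.99},
  {"x": 0.12,"y": -0.84,"z": -0.99},
  {"x": 0.12,"y": -0.84,"z": -0.99},
  {"x": 0.12,"y": -0.84,"z": -0.99},
  {"x": 0.12,"y": -0.84,"z": -0.99},
  {"x": 0.12,"y": -0.84,"z": -0.99},
  {"x": 0.12,"y": -0.84,"z": -0.99},
  {"x": 0.12,"y": -0.84,"z": -0.99},
  {"x": 0.12,"y": -0.84,"z": -0.99},
  {"x": 0.12,"y": -0.84,"z": -0.99},
  {"x": 0.12,"y": -0.84,"z": -0.99},
])

```text
validation failed for argument at $.se...
```

Request:
send_rows([
  {"x": 0.12,"y": -0.84,"z": -0.99},
  {"x": 0.12,"y": -0.84,"z": -0.99},
  {"x": 0.12,"y": -0.84,"z": -0.99},
  {"x": 0.12,"y": -0.84,"z": -0.99},
  {"x": 0.12,"y": -0.84,"z": -0.99},
  {"x": 0.12,"y": -0.84,"z": -0.99},
  {},
])

```text
validation failed for argument at $.se...
```

```bash
python3 - <<'E'
from h import *
delta([.561,-.002,.044])
cv2.imwrite("pics/w1.png",imaging.camera("wrist")[:,:,::-1])
cv2.imwrite("pics/s1.png",imaging.camera("scene")[:,:,::-1])
E
```

```text
t 0.15 pos [ 0.189 -0.596  0.292] grasp [ 0.189 -0.595  0.245] gap 1.0028609187764113 F [0.183 0.162 1.452] j [ 1.161  0.435  0.025  1.574 -0.012  1.134 -0.075]
R0
 [[-0.     0.302 -0.953]
 [ 0.001 -0.953 -0.302]
 [-1.    -0.001  0.   ]]
turn first (tool rotvec) [0. 0. 0.]
shift units, old axes [  6.713 -15.104 -17.808] new axes [  6.713 -15.104 -17.808]
```

View pics/w1.png

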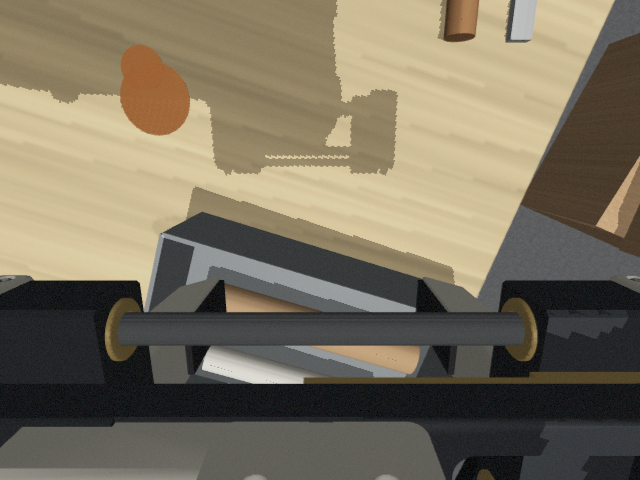

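Request:
send_rows([
  {"wx": 0,"wy": 0,"wz": 0,"x": 0.12,"y": -0.84,"z": -0.99,"claw": 0.5},
])

```text
t: 0.38
tool_pos: [0.2074, -0.5644, 0.2884]
ee_rot: [2.057, 0.312, -2.06]
ft_force: [1.2, -0.1, -0.0]
finger_gap: 0.935
```

Request:
send_rows([
  {"wx": 0,"wy": 0,"wz": 0,"x": 0.12,"y": -0.84,"z": -0.99,"claw": 0.5},
  {"wx": 0,"wy": 0,"wz": 0,"x": 0.12,"y": -0.84,"z": -0.99,"claw": 0.5},
  {"wx": 0,"wy": 0,"wz": 0,"x": 0.12,"y": -0.84,"z": -0.99,"claw": 0.5},
  {"wx": 0,"wy": 0,"wz": 0,"x": 0.12,"y": -0.84,"z": -0.99,"claw": 0.5},
  {"wx": 0,"wy": 0,"wz": 0,"x": 0.12,"y": -0.84,"z": -0.99,"claw": 0.5},
  {"wx": 0,"wy": 0,"wz": 0,"x": 0.12,"y": -0.84,"z": -0.99,"claw": 0.5},
  {"wx": 0,"wy": 0,"wz": 0,"x": 0.12,"y": -0.84,"z": -0.99,"claw": 0.5},
  {"wx": 0,"wy": 0,"wz": 0,"x": 0.12,"y": -0.84,"z": -0.99,"claw": 0.5},
  {"wx": 0,"wy": 0,"wz": 0,"x": 0.12,"y": -0.84,"z": -0.99,"claw": 0.5},
  {"wx": 0,"wy": 0,"wz": 0,"x": 0.12,"y": -0.84,"z": -0.99,"claw": 0.5},
  {"wx": 0,"wy": 0,"wz": 0,"x": 0.12,"y": -0.84,"z": -0.99,"claw": 0.5},
  {"wx": 0,"wy": 0,"wz": 0,"x": 0.12,"y": -0.84,"z": -0.99,"claw": 0.5},
])

```text
t: 1.88
tool_pos: [0.4585, -0.1659, 0.2454]
ee_rot: [2.056, 0.317, -2.056]
ft_force: [2.0, -1.0, -0.1]
finger_gap: 0.499
```

Request:
send_rows([
  {"wx": 0,"wy": 0,"wz": 0,"x": 0.12,"y": -0.84,"z": -0.99,"claw": 0.5},
  {"wx": 0,"wy": 0,"wz": 0,"x": 0.12,"y": -0.84,"z": -0.99,"claw": 0.5},
  {"wx": 0,"wy": 0,"wz": 0,"x": 0.12,"y": -0.84,"z": -0.99,"claw": 0.5},
  {"wx": 0,"wy": 0,"wz": 0,"x": 0.12,"y": -0.84,"z": -0.99,"claw": 0.5},
  {"wx": 0,"wy": 0,"wz": 0,"x": 0.12,"y": -0.84,"z": -0.99,"claw": 0.5},
  {"wx": 0,"wy": 0,"wz": 0,"x": 0,"y": 0,"z": 0,"claw": 0.5},
])

```text
t: 2.62
tool_pos: [0.5624, 0.0015, 0.2271]
ee_rot: [2.055, 0.324, -2.054]
ft_force: [-1.0, -0.6, 0.2]
finger_gap: 0.497
```

```bash
python3 - <<'E'
from h import *
delta([.561,-.002,.044])
cv2.imwrite("pics/w2.png",imaging.camera("wrist")[:,:,::-1])
E
```

```text
t 2.625 pos [0.562 0.001 0.227] grasp [0.562 0.002 0.18 ] gap 0.4972533415621879 F [-0.965 -0.565  0.159] j [ 0.099  0.415 -0.265  1.793  0.128  0.95  -1.479]
R0
 [[ 0.     0.306 -0.952]
 [ 0.002 -0.952 -0.306]
 [-1.    -0.002 -0.001]]
turn first (tool rotvec) [0. 0. 0.]
shift units, old axes [4.545 0.107 0.084] new axes [4.545 0.107 0.084]
```

View pics/w2.png

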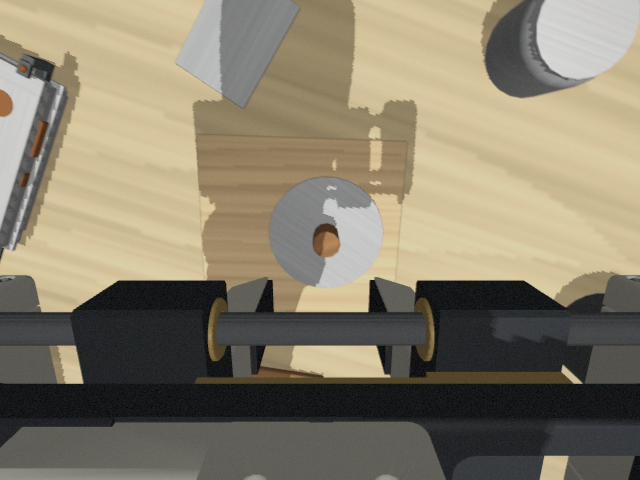

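```bash
cat >> h.py <<'E'
def wcast(px,z,s):
    m=imaging.camera_model("wrist");R0=Ro.from_rotvec(s["ee_rot"]).as_matrix();p0=np.array(s["tool_pos"])
    A=np.array(m["tool_from_camera"]);T=np.eye(4);T[:3,:3]=R0;T[:3,3]=p0
    return cast(dict(K=m["K"],view=np.linalg.inv(T@A)),px,z)
E
python3 - <<'E'
from h import *
s=sensors.get_state()
print(wcast([[326,243]],.053,s))
# disc edge: left269 right383 top177 bottom289
print(wcast([[269,232],[383,232],[326,177],[326,288]],.019,s), wcast([[269,232],[383,232],[326,177],[326,288]],.019,s).mean(0))
E
```

```text
[[ 0.561 -0.005  0.053]]
[[ 0.546  0.042  0.019]
 [ 0.577 -0.053  0.019]
 [ 0.606  0.009  0.019]
 [ 0.512 -0.022  0.019]] [ 0.56  -0.006  0.019]
```

Request:
send_rows([
  {"wx": 0,"wy": 0,"wz": 0,"x": 0.9,"y": 0.17,"z": 0.1,"claw": 0.5},
  {"wx": 0,"wy": 0,"wz": 0,"x": 0.9,"y": 0,"z": 0,"claw": 0.5},
  {"wx": 0,"wy": 0,"wz": 0,"x": 0.9,"y": 0,"z": 0,"claw": 0.5},
  {"wx": 0,"wy": 0,"wz": 0,"x": 0.9,"y": 0,"z": 0,"claw": 0.5},
  {"wx": 0,"wy": 0,"wz": 0,"x": 0.5,"y": 0,"z": 0,"claw": 0.5},
  {"wx": 0,"wy": 0,"wz": 0,"x": 0.47,"y": 0,"z": 0,"claw": 0.5},
  {"wx": 0,"wy": 0,"wz": 0,"x": 0,"y": 0,"z": 0,"claw": 0.5},
], force=25)

```text
t: 3.55
tool_pos: [0.5597, -0.0081, 0.0898]
ee_rot: [2.055, 0.317, -2.058]
ft_force: [0.5, -1.4, 0.3]
finger_gap: 0.504
```

```bash
python3 - <<'E'
from h import *
delta([.561,-.004,.043])
cv2.imwrite("pics/w3.png",imaging.camera("wrist")[:,:,::-1])
E
```

```text
t 3.55 pos [ 0.56  -0.008  0.09 ] grasp [ 0.56  -0.008  0.043] gap 0.5035332531015485 F [ 0.456 -1.357  0.33 ] j [ 0.078  0.59  -0.221  1.916  0.201  0.658 -1.532]
R0
 [[-0.001  0.302 -0.953]
 [-0.    -0.953 -0.302]
 [-1.    -0.     0.001]]
turn first (tool rotvec) [0. 0. 0.]
shift units, old axes [ 0.002 -0.117 -0.085] new axes [ 0.002 -0.117 -0.085]
```

View pics/w3.png

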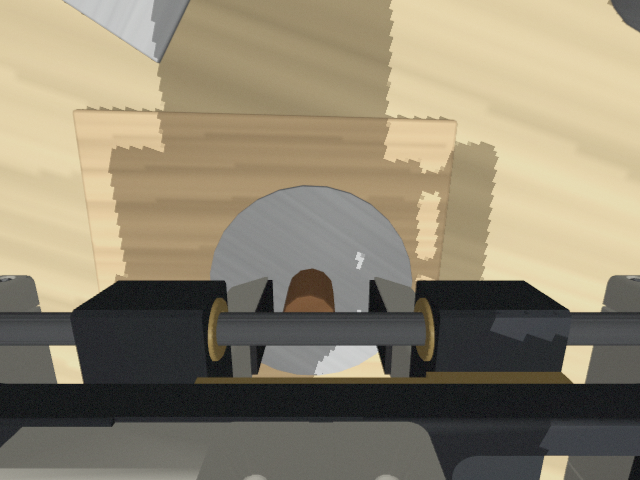

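Request:
send_rows([
  {"wx": 0,"wy": 0,"wz": 0,"x": 0,"y": -0.1,"z": -0.05,"claw": 0.4},
  {"wx": 0,"wy": 0,"wz": 0,"x": 0,"y": 0,"z": 0,"claw": 0.3},
  {"wx": 0,"wy": 0,"wz": 0,"x": 0,"y": 0,"z": 0,"claw": 0.15},
  {"wx": 0,"wy": 0,"wz": 0,"x": 0,"y": 0,"z": 0,"claw": 0.1},
  {"wx": 0,"wy": 0,"wz": 0,"x": 0,"y": 0,"z": 0,"claw": 0.1},
  {"wx": 0,"wy": 0,"wz": 0,"x": 0,"y": 0,"z": 0,"claw": 0.1},
], force=25)

```text
t: 4.35
tool_pos: [0.5609, -0.0042, 0.0907]
ee_rot: [2.057, 0.318, -2.055]
ft_force: [-0.8, 0.8, 4.6]
finger_gap: 0.232
```

Request:
send_rows([
  {"wx": 0,"wy": 0,"wz": 0,"x": -0.4,"y": 0,"z": 0,"claw": 0.1},
  {"wx": 0,"wy": 0,"wz": 0,"x": -0.9,"y": 0,"z": 0,"claw": 0.1},
  {"wx": 0,"wy": 0,"wz": 0,"x": -0.9,"y": 0,"z": 0,"claw": 0.1},
  {"wx": 0,"wy": 0,"wz": 0,"x": -0.9,"y": 0,"z": 0,"claw": 0.1},
  {"wx": 0,"wy": 0,"wz": 0,"x": -0.9,"y": 0,"z": 0,"claw": 0.1},
  {"wx": 0,"wy": 0,"wz": 0,"x": 0,"y": 0,"z": 0,"claw": 0.1},
])

```text
t: 5.1
tool_pos: [0.5617, -0.0045, 0.2126]
ee_rot: [2.06, 0.317, -2.052]
ft_force: [-0.0, 0.4, -1.7]
finger_gap: 0.237
```

```bash
python3 - <<'E'
from h import *
delta([.5436,-.287,.15])
cv2.imwrite("pics/w4.png",imaging.camera("wrist")[:,:,::-1])
a=imaging.camera("scene")[:,:,::-1]
cv2.imwrite("pics/s4.png",a)
E
```

```text
t 5.1 pos [ 0.562 -0.005  0.213] grasp [ 0.562 -0.005  0.166] gap 0.23670370494603601 F [-0.011  0.381 -1.701] j [ 0.105  0.428 -0.261  1.813  0.137  0.913 -1.481]
R0
 [[ 0.004  0.302 -0.953]
 [-0.    -0.953 -0.302]
 [-1.     0.001 -0.004]]
turn first (tool rotvec) [0. 0. 0.]
shift units, old axes [0.527 8.793 3.422] new axes [0.527 8.793 3.422]
```

View pics/w4.png

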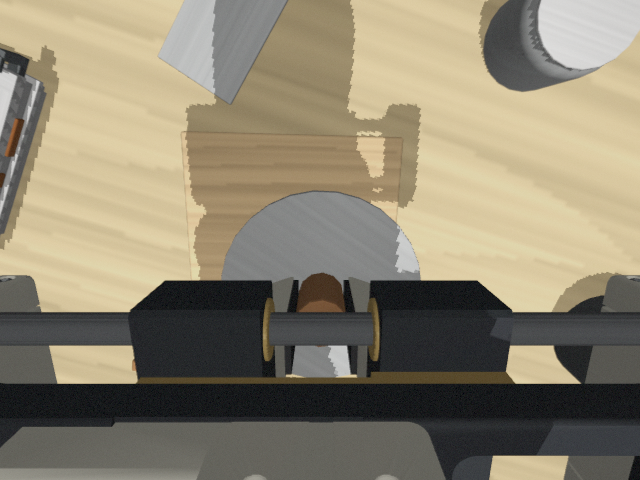

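View pics/s4.png

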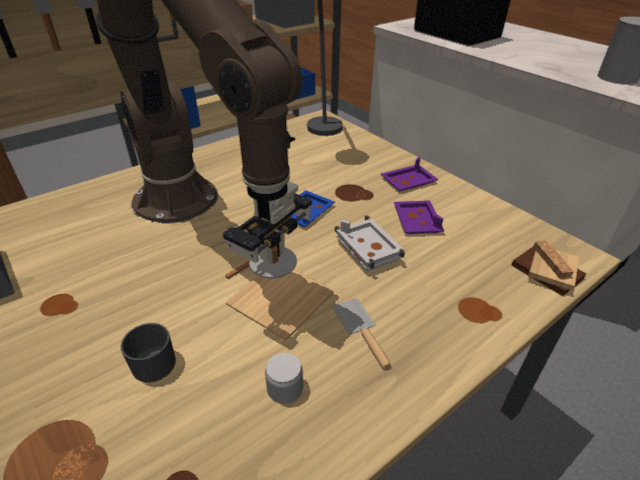

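```bash
python3 - <<'E'
from h import *
m=imaging.camera_model("wrist");A=np.array(m["tool_from_camera"])
# in tool frame: plane x = pinch+0.024
px=np.array([[321,190],[222,272],[420,272]],float)
d=np.c_[cv2.undistortPoints(px.reshape(-1,1,2),np.array(m["K"]),None).reshape(-1,2),np.ones(3)]@A[:3,:3].T
o=A[:3,3];x=r.pinch_z+.024
print(o+d*((x-o[0])/d[:,0])[:,None])
E
```

```text
[[ 0.071  0.    -0.05 ]
 [ 0.071 -0.048 -0.011]
 [ 0.071  0.048 -0.011]]
```

Request:
send_rows([
  {"wx": 0,"wy": 0,"wz": 0,"x": 0.05,"y": 0.9,"z": 0.34,"claw": 0.1},
  {"wx": 0,"wy": 0,"wz": 0,"x": 0.05,"y": 0.9,"z": 0.34,"claw": 0.1},
  {"wx": 0,"wy": 0,"wz": 0,"x": 0.05,"y": 0.9,"z": 0.34,"claw": 0.1},
  {"wx": 0,"wy": 0,"wz": 0,"x": 0.05,"y": 0.9,"z": 0.34,"claw": 0.1},
  {"wx": 0,"wy": 0,"wz": 0,"x": 0.05,"y": 0.9,"z": 0.34,"claw": 0.1},
  {"wx": 0,"wy": 0,"wz": 0,"x": 0.05,"y": 0.9,"z": 0.34,"claw": 0.1},
  {"wx": 0,"wy": 0,"wz": 0,"x": 0.05,"y": 0.9,"z": 0.34,"claw": 0.1},
  {"wx": 0,"wy": 0,"wz": 0,"x": 0.05,"y": 0.9,"z": 0.34,"claw": 0.1},
  {"wx": 0,"wy": 0,"wz": 0,"x": 0.05,"y": 0.9,"z": 0.34,"claw": 0.1},
  {"wx": 0,"wy": 0,"wz": 0,"x": 0,"y": 0.69,"z": 0.34,"claw": 0.1},
  {"wx": 0,"wy": 0,"wz": 0,"x": 0,"y": 0,"z": 0,"claw": 0.1},
  {"wx": 0,"wy": 0,"wz": 0,"x": 0,"y": 0,"z": 0,"claw": 0.1},
])

```text
t: 6.7
tool_pos: [0.5428, -0.2855, 0.1959]
ee_rot: [2.055, 0.32, -2.058]
ft_force: [0.6, 0.6, -1.9]
finger_gap: 0.232
```

```bash
python3 - <<'E'
from h import *
delta([.5436,-.287,.15])
cv2.imwrite("pics/w5.png",imaging.camera("wrist")[:,:,::-1])
a=imaging.camera("scene")[:,:,::-1]
cv2.imwrite("pics/s5.png",cv2.resize(a[240:400,80:240],None,fx=3.6,fy=3.6,interpolation=2))
E
```

```text
t 6.7 pos [ 0.543 -0.285  0.196] grasp [ 0.543 -0.285  0.149] gap 0.2320855170381308 F [ 0.563  0.583 -1.896] j [ 0.537  0.519 -0.202  1.7    0.123  0.937 -0.976]
R0
 [[-0.001  0.303 -0.953]
 [ 0.001 -0.953 -0.303]
 [-1.    -0.002  0.001]]
turn first (tool rotvec) [0. 0. 0.]
shift units, old axes [-0.028  0.06  -0.012] new axes [-0.028  0.06  -0.012]
```

View pics/w5.png

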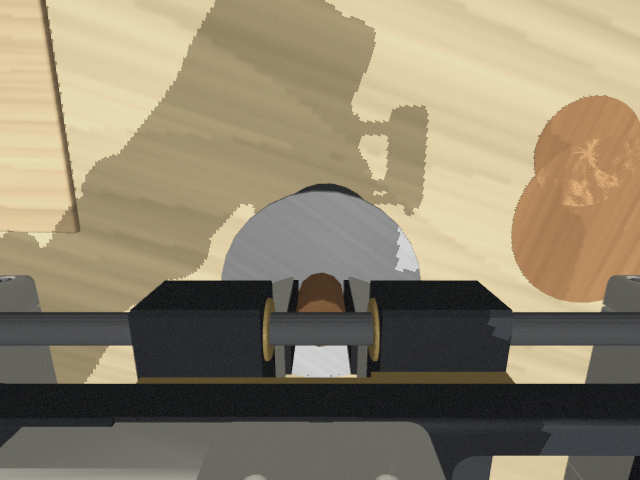

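View pics/s5.png

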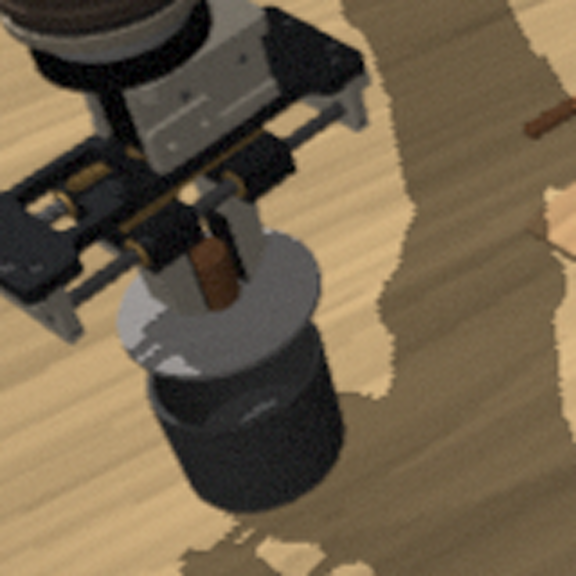

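```bash
python3 - <<'E'
from h import *
s=sensors.get_state();P=wcast([[325,183.5]],.075,s)[0];R0=Ro.from_rotvec(s["ee_rot"]).as_matrix();print(P,P+.045*R0[:,2])
E
```

```text
[ 0.59  -0.273  0.075] [ 0.547 -0.286  0.075]
```

Request:
send_rows([
  {"wx": 0,"wy": 0,"wz": 0,"x": 0.2,"y": 0.06,"z": -0.04,"claw": 0.1},
  {"wx": 0,"wy": 0,"wz": 0,"x": 0.4,"y": 0,"z": 0,"claw": 0.1},
  {"wx": 0,"wy": 0,"wz": 0,"x": 0.3,"y": 0,"z": 0,"claw": 0.1},
  {"wx": 0,"wy": 0,"wz": 0,"x": 0.2,"y": 0,"z": 0,"claw": 0.1},
  {"wx": 0,"wy": 0,"wz": 0,"x": 0.2,"y": 0,"z": 0,"claw": 0.1},
  {"wx": 0,"wy": 0,"wz": 0,"x": 0,"y": 0,"z": 0,"claw": 0.1},
])

```text
t: 7.55
tool_pos: [0.5445, -0.2879, 0.1573]
ee_rot: [2.056, 0.318, -2.057]
ft_force: [1.2, 0.4, -1.0]
finger_gap: 0.235
```

```bash
python3 - <<'E'
from h import *
delta([.5445,-.287,.105])
a=imaging.camera("scene")[:,:,::-1]
cv2.imwrite("pics/s6.png",cv2.resize(a[240:400,80:240],None,fx=3.6,fy=3.6,interpolation=2))
E
```

```text
t 7.55 pos [ 0.544 -0.288  0.157] grasp [ 0.544 -0.288  0.111] gap 0.23529013177776284 F [ 1.22   0.414 -1.031] j [ 0.533  0.566 -0.195  1.729  0.137  0.861 -0.986]
R0
 [[-0.001  0.302 -0.953]
 [ 0.    -0.953 -0.302]
 [-1.    -0.001  0.001]]
turn first (tool rotvec) [0. 0. 0.]
shift units, old axes [ 0.188 -0.028 -0.012] new axes [ 0.188 -0.028 -0.012]
```

View pics/s6.png

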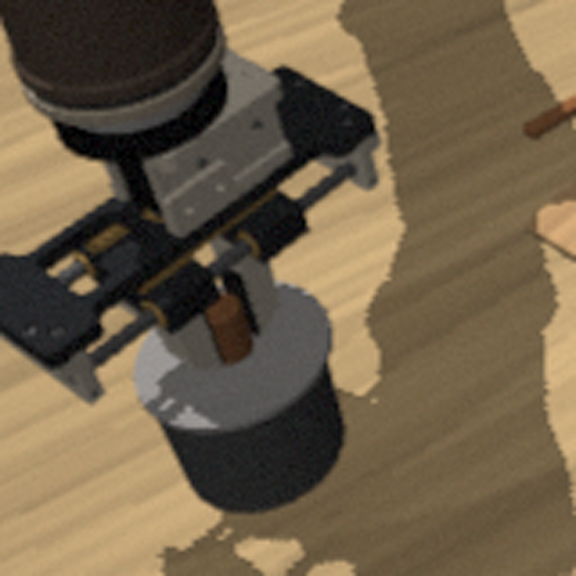

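Request:
send_rows([
  {"wx": 0,"wy": 0,"wz": 0,"x": 0.07,"y": 0,"z": 0,"claw": 0.1},
  {"wx": 0,"wy": 0,"wz": 0,"x": 0.06,"y": 0,"z": 0,"claw": 0.1},
  {"wx": 0,"wy": 0,"wz": 0,"x": 0,"y": 0,"z": 0,"claw": 0.1},
])

```text
t: 7.98
tool_pos: [0.5446, -0.288, 0.1539]
ee_rot: [2.056, 0.318, -2.056]
ft_force: [0.0, 0.2, -1.3]
finger_gap: 0.234
```

Request:
send_rows([
  {"wx": 0,"wy": 0,"wz": 0,"x": 0.06,"y": 0,"z": 0,"claw": 0.1},
  {"wx": 0,"wy": 0,"wz": 0,"x": 0,"y": 0,"z": 0,"claw": 0.1},
])

```text
t: 8.22
tool_pos: [0.5446, -0.288, 0.152]
ee_rot: [2.056, 0.318, -2.056]
ft_force: [-0.3, -0.2, -1.9]
finger_gap: 0.233
```

Request:
send_rows([
  {"wx": 0,"wy": 0,"wz": 0,"x": 0.05,"y": 0,"z": 0,"claw": 0.1},
  {"wx": 0,"wy": 0,"wz": 0,"x": 0,"y": 0,"z": 0,"claw": 0.1},
])

```text
t: 8.48
tool_pos: [0.5447, -0.288, 0.1518]
ee_rot: [2.056, 0.317, -2.056]
ft_force: [-4.0, 1.3, 9.5]
finger_gap: 0.234
```

```bash
python3 - <<'E'
from h import *
a=imaging.camera("scene")[:,:,::-1]
cv2.imwrite("pics/s7.png",cv2.resize(a[240:400,80:240],None,fx=3.6,fy=3.6,interpolation=2))
E
```

```text
(no output)
```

View pics/s7.png

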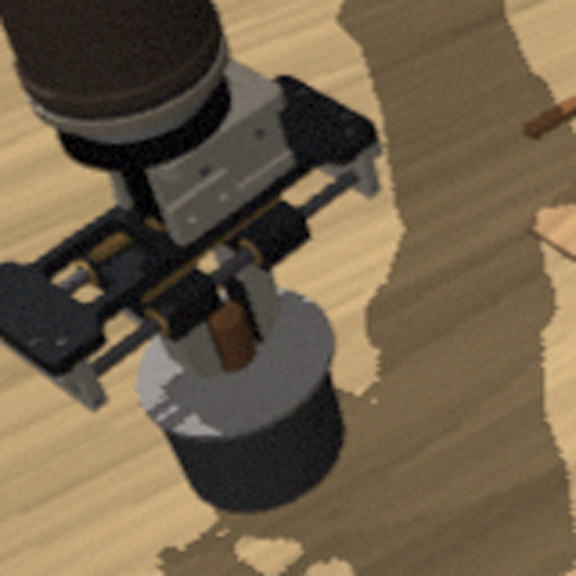

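Request:
send_rows([
  {"wx": 0,"wy": 0,"wz": 0,"x": -0.03,"y": 0,"z": 0,"claw": 0.25},
  {"wx": 0,"wy": 0,"wz": 0,"x": 0,"y": 0,"z": 0,"claw": 0.35},
  {"wx": 0,"wy": 0,"wz": 0,"x": 0,"y": 0,"z": 0,"claw": 0.5},
  {"wx": 0,"wy": 0,"wz": 0,"x": 0,"y": 0,"z": 0,"claw": 0.5},
  {"wx": 0,"wy": 0,"wz": 0,"x": -0.3,"y": 0,"z": 0,"claw": 0.5},
  {"wx": 0,"wy": 0,"wz": 0,"x": -0.8,"y": 0,"z": 0,"claw": 0.5},
  {"wx": 0,"wy": 0,"wz": 0,"x": -0.9,"y": 0,"z": 0,"claw": 0.5},
  {"wx": 0,"wy": 0,"wz": 0,"x": -0.9,"y": 0,"z": 0,"claw": 0.5},
])

```text
t: 9.52
tool_pos: [0.5448, -0.288, 0.24]
ee_rot: [2.056, 0.318, -2.056]
ft_force: [0.7, 0.2, 0.6]
finger_gap: 0.501
```

```bash
python3 - <<'E'
from h import *
delta([.485,.266,.16],axes(-1.147))
a=imaging.camera("scene")[:,:,::-1]
cv2.imwrite("pics/s8.png",cv2.resize(a[240:400,80:240],None,fx=3.6,fy=3.6,interpolation=2))
cv2.imwrite("pics/w8.png",imaging.camera("wrist")[:,:,::-1])
E
```

```text
t 9.525 pos [ 0.545 -0.288  0.24 ] grasp [ 0.545 -0.288  0.193] gap 0.5005294042200422 F [0.72  0.213 0.581] j [ 0.542  0.478 -0.206  1.647  0.11   1.028 -0.962]
R0
 [[ 0.     0.302 -0.953]
 [-0.    -0.953 -0.302]
 [-1.     0.    -0.   ]]
turn first (tool rotvec) [-0.117 -0.    -0.   ]
shift units, old axes [  1.106 -18.206  -3.677] new axes [  1.11  -17.652  -5.778]
```

View pics/s8.png

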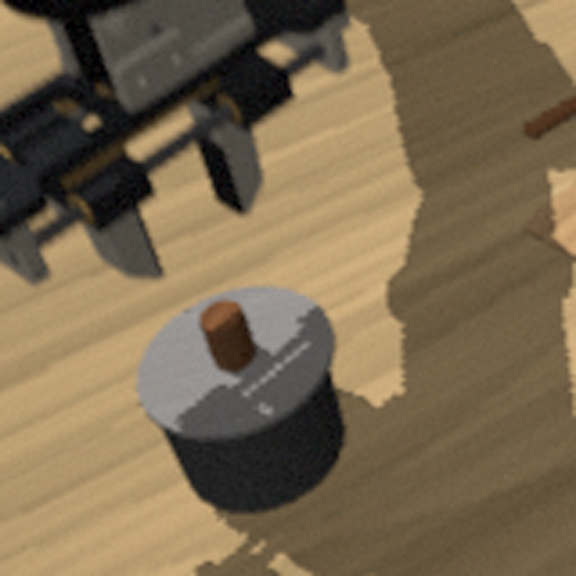

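View pics/w8.png

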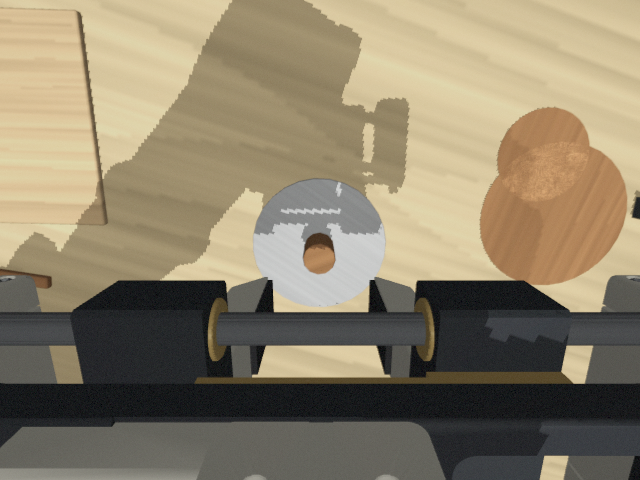

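Request:
send_rows([
  {"wx": -0.117,"wy": 0,"wz": 0,"x": 0,"y": 0,"z": 0,"claw": 0.4},
  {"wx": 0,"wy": 0,"wz": 0,"x": 0.06,"y": -0.98,"z": -0.32,"claw": 0.4},
  {"wx": 0,"wy": 0,"wz": 0,"x": 0.06,"y": -0.98,"z": -0.32,"claw": 0.4},
  {"wx": 0,"wy": 0,"wz": 0,"x": 0.06,"y": -0.98,"z": -0.32,"claw": 0.4},
  {"wx": 0,"wy": 0,"wz": 0,"x": 0.06,"y": -0.98,"z": -0.32,"claw": 0.4},
  {"wx": 0,"wy": 0,"wz": 0,"x": 0.06,"y": -0.98,"z": -0.32,"claw": 0.4},
  {"wx": 0,"wy": 0,"wz": 0,"x": 0.06,"y": -0.98,"z": -0.32,"claw": 0.4},
  {"wx": 0,"wy": 0,"wz": 0,"x": 0.06,"y": -0.98,"z": -0.32,"claw": 0.4},
  {"wx": 0,"wy": 0,"wz": 0,"x": 0.06,"y": -0.98,"z": -0.32,"claw": 0.4},
  {"wx": 0,"wy": 0,"wz": 0,"x": 0.06,"y": -0.98,"z": -0.32,"claw": 0.4},
  {"wx": 0,"wy": 0,"wz": 0,"x": 0.06,"y": -0.98,"z": -0.32,"claw": 0.4},
  {"wx": 0,"wy": 0,"wz": 0,"x": 0.06,"y": -0.98,"z": -0.32,"claw": 0.4},
])

```text
t: 11.12
tool_pos: [0.5077, 0.0512, 0.2186]
ee_rot: [1.987, 0.427, -1.988]
ft_force: [0.3, -0.2, 0.1]
finger_gap: 0.402
```

Request:
send_rows([
  {"wx": 0,"wy": 0,"wz": 0,"x": 0.06,"y": -0.98,"z": -0.32,"claw": 0.4},
  {"wx": 0,"wy": 0,"wz": 0,"x": 0.06,"y": -0.98,"z": -0.32,"claw": 0.4},
  {"wx": 0,"wy": 0,"wz": 0,"x": 0.06,"y": -0.98,"z": -0.32,"claw": 0.4},
  {"wx": 0,"wy": 0,"wz": 0,"x": 0.06,"y": -0.98,"z": -0.32,"claw": 0.4},
  {"wx": 0,"wy": 0,"wz": 0,"x": 0.06,"y": -0.98,"z": -0.32,"claw": 0.4},
  {"wx": 0,"wy": 0,"wz": 0,"x": 0.06,"y": -0.98,"z": -0.32,"claw": 0.4},
  {"wx": 0,"wy": 0,"wz": 0,"x": 0.06,"y": -0.98,"z": -0.32,"claw": 0.4},
  {"wx": 0,"wy": 0,"wz": 0,"x": 0,"y": 0,"z": 0,"claw": 0.4},
  {"wx": 0,"wy": 0,"wz": 0,"x": 0,"y": 0,"z": 0,"claw": 0.4},
])

```text
t: 12.25
tool_pos: [0.4846, 0.2647, 0.2059]
ee_rot: [1.987, 0.426, -1.988]
ft_force: [0.4, -0.1, 0.6]
finger_gap: 0.398
```

```bash
python3 - <<'E'
from h import *
delta([.485,.266,.066],axes(-1.147))
cv2.imwrite("pics/w9.png",imaging.camera("wrist")[:,:,::-1])
E
```

```text
t 12.25 pos [0.485 0.265 0.206] grasp [0.485 0.265 0.159] gap 0.39776745646125417 F [ 0.381 -0.085  0.596] j [-0.319  0.439 -0.377  1.833  0.2    0.908 -1.934]
R0
 [[-0.     0.411 -0.912]
 [-0.001 -0.912 -0.411]
 [-1.     0.001  0.001]]
turn first (tool rotvec) [-0.     0.001 -0.001]
shift units, old axes [ 3.105 -0.035 -0.032] new axes [ 3.105 -0.033 -0.029]
```

View pics/w9.png

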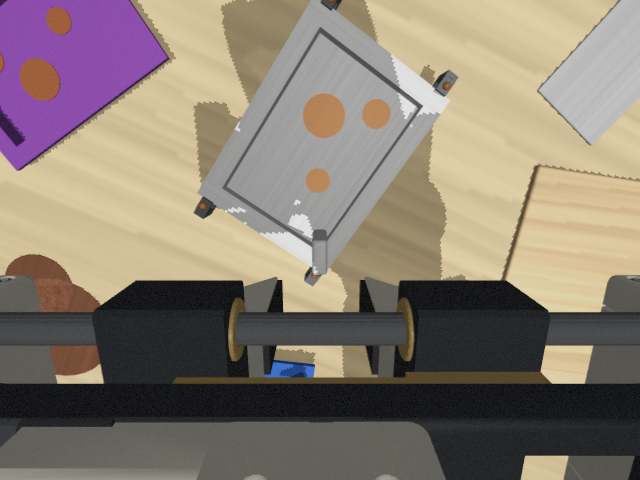

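Request:
send_rows([
  {"wx": 0,"wy": 0,"wz": 0,"x": 0.8,"y": -0.02,"z": -0.02,"claw": 0.4},
  {"wx": 0,"wy": 0,"wz": 0,"x": 0.8,"y": 0,"z": 0,"claw": 0.4},
  {"wx": 0,"wy": 0,"wz": 0,"x": 0.5,"y": 0,"z": 0,"claw": 0.4},
  {"wx": 0,"wy": 0,"wz": 0,"x": 0,"y": 0,"z": 0,"claw": 0.4},
])

```text
t: 12.8
tool_pos: [0.4847, 0.2653, 0.1423]
ee_rot: [1.986, 0.426, -1.99]
ft_force: [-0.7, 0.3, -0.1]
finger_gap: 0.396
```

```bash
python3 - <<'E'
from h import *
delta([.485,.266,.066],axes(-1.147))
s=sensors.get_state();
a=imaging.camera("wrist")[:,:,::-1];cv2.imwrite("pics/w10.png",a[120:400])
a=imaging.camera("scene")[:,:,::-1];cv2.imwrite("pics/s10.png",cv2.resize(a[180:290,300:430],None,fx=5,fy=5,interpolation=2))
print(wcast([[320,280]],.078,s))
E
```

```text
t 12.8 pos [0.485 0.265 0.142] grasp [0.485 0.265 0.096] gap 0.3959241597944773 F [-0.72   0.318 -0.063] j [-0.342  0.52  -0.352  1.89   0.247  0.776 -1.977]
R0
 [[-0.002  0.41  -0.912]
 [-0.001 -0.912 -0.41 ]
 [-1.     0.001  0.002]]
turn first (tool rotvec) [-0.001  0.002 -0.001]
shift units, old axes [ 0.986 -0.018 -0.021] new axes [ 0.986 -0.018 -0.019]
[[0.493 0.269 0.078]]
```

View pics/w10.png

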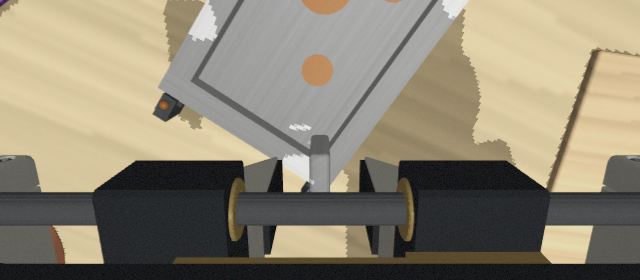

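View pics/s10.png

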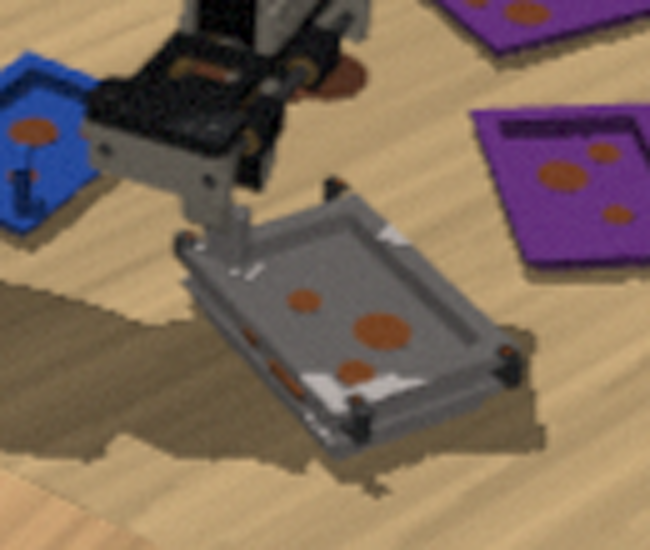

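```bash
python3 - <<'E'
from h import *
s=sensors.get_state();R0=Ro.from_rotvec(s["ee_rot"]).as_matrix()
for px,z in (((320,256),.044),((320,268),.078),((320,305),.078)):
  P=wcast([px],z,s)[0];print(px,P,(P-np.array(s["tool_pos"]))@R0)
E
```

```text
(320, 256) [0.494 0.271 0.044] [ 0.1  -0.   -0.01]
(320, 268) [0.498 0.272 0.078] [ 0.066 -0.    -0.015]
(320, 305) [0.481 0.265 0.078] [ 0.066 -0.     0.004]
```

Request:
send_rows([
  {"wx": 0,"wy": 0,"wz": 0,"x": 0.5,"y": -0.02,"z": 0.03,"claw": 0.4},
  {"wx": 0,"wy": 0,"wz": 0,"x": 0.45,"y": 0,"z": 0,"claw": 0.4},
  {"wx": 0,"wy": 0,"wz": 0,"x": 0,"y": 0,"z": 0,"claw": 0.4},
], force=60)

```text
t: 13.28
tool_pos: [0.4831, 0.2659, 0.1132]
ee_rot: [1.985, 0.427, -1.989]
ft_force: [0.1, -1.0, 0.4]
finger_gap: 0.4
```

```bash
python3 - <<'E'
from h import *
delta([.485,.266,.067],axes(-1.147))
a=imaging.camera("wrist")[:,:,::-1];cv2.imwrite("pics/w11.png",a[120:400])
E
```

```text
t 13.275 pos [0.483 0.266 0.113] grasp [0.483 0.266 0.067] gap 0.3998168021910353 F [ 0.069 -1.015  0.359] j [-0.357  0.559 -0.337  1.914  0.27   0.715 -1.999]
R0
 [[-0.002  0.411 -0.911]
 [-0.001 -0.911 -0.411]
 [-1.     0.     0.003]]
turn first (tool rotvec) [ 0.     0.003 -0.   ]
shift units, old axes [-0.016  0.024 -0.058] new axes [-0.016  0.024 -0.059]
```

View pics/w11.png

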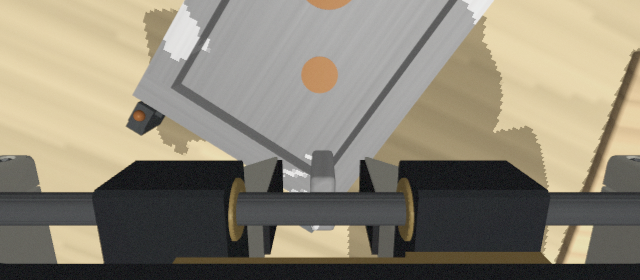

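Request:
send_rows([
  {"wx": 0,"wy": 0,"wz": 0,"x": 0,"y": 0.01,"z": 0,"claw": 0.3},
  {"wx": 0,"wy": 0,"wz": 0,"x": 0,"y": 0,"z": 0,"claw": 0.2},
  {"wx": 0,"wy": 0,"wz": 0,"x": 0,"y": 0,"z": 0,"claw": 0.15},
  {"wx": 0,"wy": 0,"wz": 0,"x": 0,"y": 0,"z": 0,"claw": 0.1},
  {"wx": 0,"wy": 0,"wz": 0,"x": 0,"y": 0,"z": 0,"claw": 0.0},
  {"wx": 0,"wy": 0,"wz": 0,"x": 0,"y": 0,"z": 0,"claw": 0.0},
  {"wx": 0,"wy": 0,"wz": 0,"x": 0,"y": 0,"z": 0,"claw": 0.0},
], force=60)

```text
t: 14.2
tool_pos: [0.4841, 0.2661, 0.1148]
ee_rot: [1.988, 0.427, -1.987]
ft_force: [-0.0, -1.8, 3.2]
finger_gap: 0.104
```

```bash
python3 - <<'E'
from h import *
delta([.485,.266,.067],axes(-1.147))
a=imaging.camera("top")[:,:,::-1];cv2.imwrite("pics/t12.png",cv2.resize(a[180:300,200:330],None,fx=5,fy=5,interpolation=2))
E
```

```text
t 14.2 pos [0.484 0.266 0.115] grasp [0.484 0.266 0.068] gap 0.10447584036008353 F [-0.012 -1.802  3.207] j [-0.356  0.557 -0.337  1.913  0.27   0.715 -1.998]
R0
 [[ 0.     0.411 -0.912]
 [-0.    -0.912 -0.411]
 [-1.     0.    -0.   ]]
turn first (tool rotvec) [-0. -0. -0.]
shift units, old axes [ 0.036  0.014 -0.025] new axes [ 0.036  0.014 -0.025]
```

View pics/t12.png

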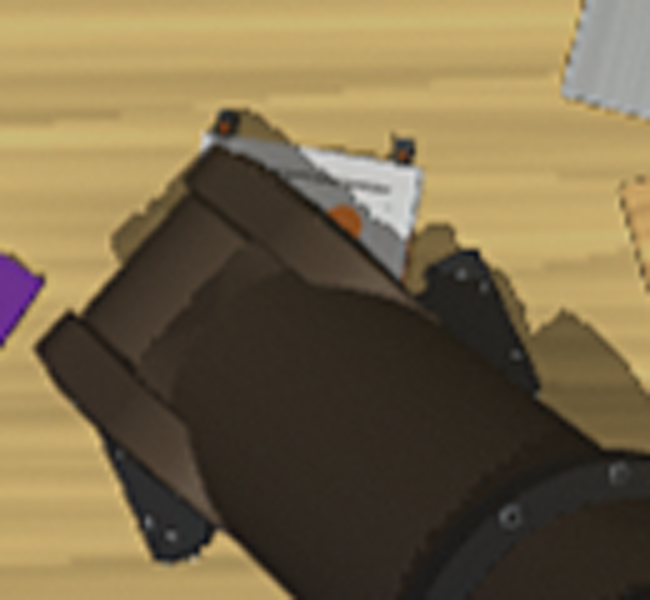

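Request:
send_rows([
  {"wx": 0,"wy": -0.02,"wz": 0,"x": -0.104,"y": 0,"z": -0.051,"claw": 0},
  {"wx": 0,"wy": -0.02,"wz": 0,"x": -0.104,"y": 0,"z": -0.051,"claw": 0},
  {"wx": 0,"wy": -0.02,"wz": 0,"x": -0.104,"y": 0,"z": -0.051,"claw": 0},
  {"wx": 0,"wy": -0.02,"wz": 0,"x": -0.104,"y": 0,"z": -0.051,"claw": 0},
  {"wx": 0,"wy": 0,"wz": 0,"x": 0,"y": 0,"z": 0,"claw": 0},
])

```text
t: 14.88
tool_pos: [0.4911, 0.2691, 0.1272]
ee_rot: [1.902, 0.408, -2.058]
ft_force: [3.2, -0.4, 0.4]
finger_gap: 0.106
```

```bash
cat >> h.py <<'E'
def piv():
    s=sensors.get_state();R0=Ro.from_rotvec(s["ee_rot"]).as_matrix();p0=np.array(s["tool_pos"])
    print("pivot pt now",p0+R0@[.0747,0,-.156],"tilt",np.arcsin(R0[2,2]),"F",np.array(s["ft_force"]),"T",np.array(s["ft_torque"]))
E
python3 - <<'E'
from h import *
piv();print("start",np.array([.4841,.2661,.1148])+axes(-1.147)@[.0747,0,-.156])
a=imaging.camera("scene")[:,:,::-1];cv2.imwrite("pics/s13.png",cv2.resize(a[180:290,300:430],None,fx=5,fy=5,interpolation=2))
E
```

```text
pivot pt now [0.628 0.33  0.041] tilt 0.0787267824170586 F [ 3.203 -0.443  0.418] T [ 0.081 -0.791 -0.272]
start [0.626 0.33  0.04 ]
```

View pics/s13.png

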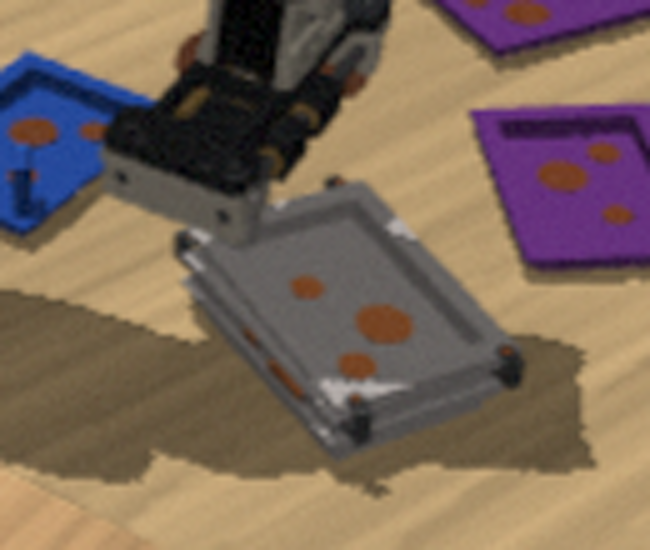

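Request:
send_rows([
  {"wx": 0,"wy": -0.02,"wz": 0,"x": -0.104,"y": 0,"z": -0.035,"claw": 0},
  {"wx": 0,"wy": -0.02,"wz": 0,"x": -0.104,"y": 0,"z": -0.035,"claw": 0},
  {"wx": 0,"wy": -0.02,"wz": 0,"x": -0.104,"y": 0,"z": -0.035,"claw": 0},
  {"wx": 0,"wy": -0.02,"wz": 0,"x": -0.104,"y": 0,"z": -0.035,"claw": 0},
  {"wx": 0,"wy": -0.02,"wz": 0,"x": -0.104,"y": 0,"z": -0.035,"claw": 0},
  {"wx": 0,"wy": 0,"wz": 0,"x": 0,"y": 0,"z": 0,"claw": 0},
])

```text
t: 15.68
tool_pos: [0.4956, 0.2722, 0.1418]
ee_rot: [1.786, 0.385, -2.144]
ft_force: [-2.0, 0.6, 2.9]
finger_gap: 0.109
```

```bash
python3 - <<'E'
from h import *
piv()
a=imaging.camera("scene")[:,:,::-1];cv2.imwrite("pics/s14.png",cv2.resize(a[180:290,300:430],None,fx=5,fy=5,interpolation=2))
E
```

```text
pivot pt now [0.623 0.33  0.04 ] tilt 0.18184076313679187 F [-2.05   0.632  2.908] T [ 0.272 -0.027 -0.106]
```

View pics/s14.png

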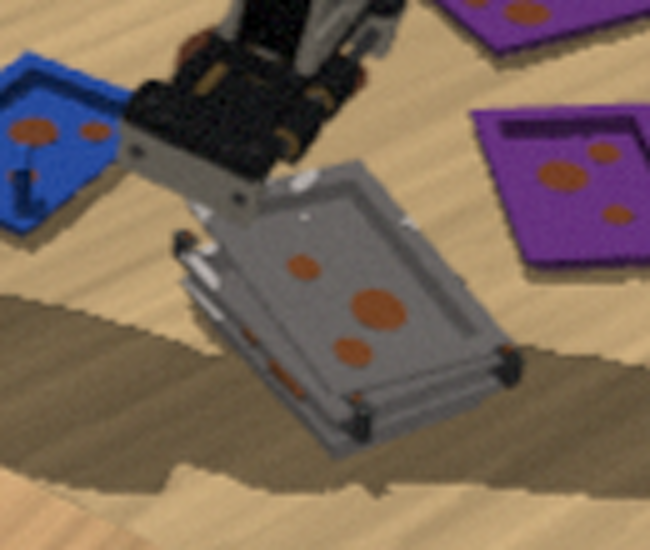

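Request:
send_rows([
  {"wx": 0,"wy": -0.02,"wz": 0,"x": -0.106,"y": 0,"z": -0.05,"claw": 0},
  {"wx": 0,"wy": -0.02,"wz": 0,"x": -0.106,"y": 0,"z": -0.05,"claw": 0},
  {"wx": 0,"wy": -0.02,"wz": 0,"x": -0.106,"y": 0,"z": -0.05,"claw": 0},
  {"wx": 0,"wy": -0.02,"wz": 0,"x": -0.106,"y": 0,"z": -0.05,"claw": 0},
  {"wx": 0,"wy": -0.02,"wz": 0,"x": -0.106,"y": 0,"z": -0.05,"claw": 0},
  {"wx": 0,"wy": 0,"wz": 0,"x": 0,"y": 0,"z": 0,"claw": 0},
])

```text
t: 16.48
tool_pos: [0.5065, 0.2762, 0.1556]
ee_rot: [1.672, 0.359, -2.222]
ft_force: [-3.3, -0.4, 2.2]
finger_gap: 0.104
```

```bash
python3 - <<'E'
from h import *
piv()
a=imaging.camera("scene")[:,:,::-1];cv2.imwrite("pics/s15.png",cv2.resize(a[180:290,300:430],None,fx=5,fy=5,interpolation=2))
E
```

```text
pivot pt now [0.624 0.329 0.041] tilt 0.2804722564920863 F [-3.325 -0.408  2.202] T [0.143 0.362 0.072]
```

View pics/s15.png

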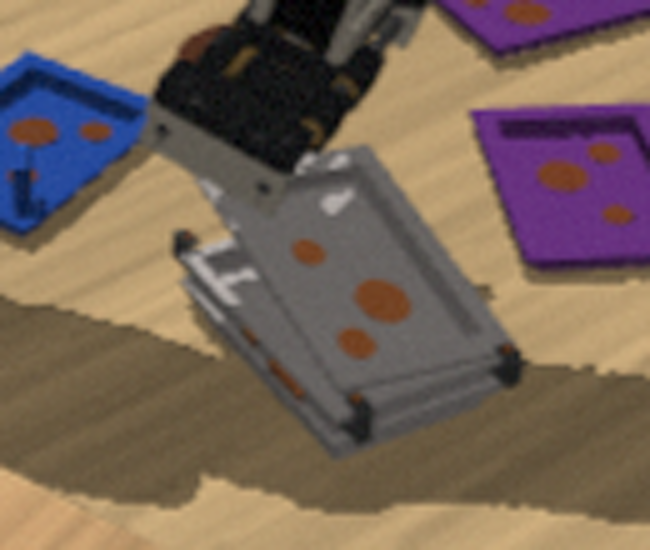

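Request:
send_rows([
  {"wx": 0,"wy": -0.02,"wz": 0,"x": -0.11,"y": 0,"z": -0.035,"claw": 0},
  {"wx": 0,"wy": -0.02,"wz": 0,"x": -0.11,"y": 0,"z": -0.035,"claw": 0},
  {"wx": 0,"wy": -0.02,"wz": 0,"x": -0.11,"y": 0,"z": -0.035,"claw": 0},
  {"wx": 0,"wy": -0.02,"wz": 0,"x": -0.11,"y": 0,"z": -0.035,"claw": 0},
  {"wx": 0,"wy": 0,"wz": 0,"x": 0,"y": 0,"z": 0,"claw": 0},
])

```text
t: 17.15
tool_pos: [0.5135, 0.2794, 0.1668]
ee_rot: [1.577, 0.339, -2.281]
ft_force: [-0.7, 0.7, 0.4]
finger_gap: 0.106
```

```bash
python3 - <<'E'
from h import *
piv()
a=imaging.camera("scene")[:,:,::-1];cv2.imwrite("pics/s16.png",cv2.resize(a[200:290,330:420],None,fx=6.6,fy=6.6,interpolation=2))
cv2.imwrite("pics/w16.png",imaging.camera("wrist")[:,:,::-1])
E
```

```text
pivot pt now [0.622 0.329 0.042] tilt 0.3613697331001833 F [-0.702  0.705  0.401] T [ 0.247 -0.226  0.005]
```

View pics/s16.png

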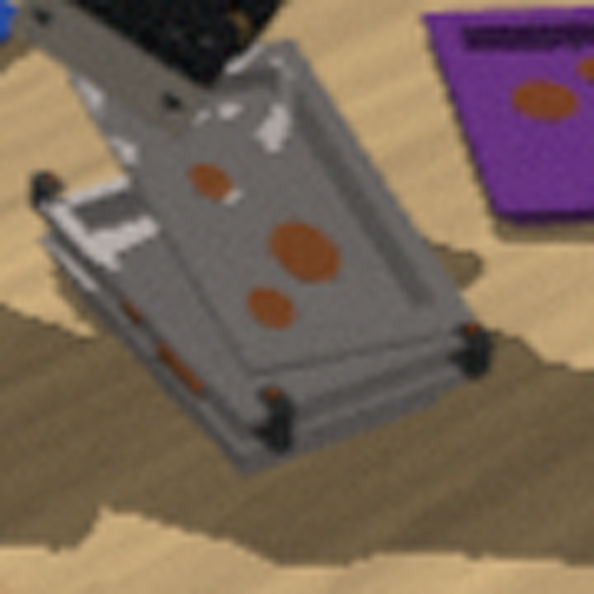

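View pics/w16.png

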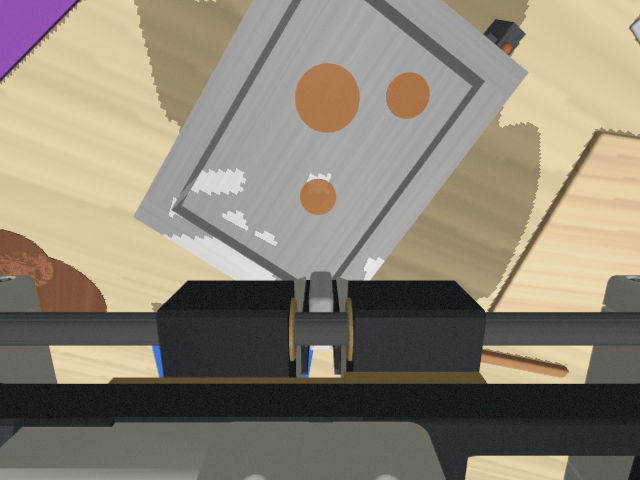

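Request:
send_rows([
  {"wx": 0,"wy": 0,"wz": 0,"x": -0.057,"y": 0,"z": 0.039,"claw": 0},
  {"wx": 0,"wy": 0,"wz": 0,"x": -0.057,"y": 0,"z": 0.039,"claw": 0},
  {"wx": 0,"wy": 0,"wz": 0,"x": -0.057,"y": 0,"z": 0.039,"claw": 0},
  {"wx": 0,"wy": 0,"wz": 0,"x": -0.057,"y": 0,"z": 0.039,"claw": 0},
  {"wx": 0,"wy": 0,"wz": 0,"x": -0.06,"y": 0,"z": 0.025,"claw": 0},
  {"wx": 0,"wy": 0,"wz": 0,"x": -0.06,"y": 0,"z": 0.025,"claw": 0},
  {"wx": 0,"wy": 0,"wz": 0,"x": 0,"y": 0,"z": 0,"claw": 0},
])

```text
t: 18.12
tool_pos: [0.5117, 0.2787, 0.179]
ee_rot: [1.579, 0.34, -2.28]
ft_force: [0.7, -0.4, -0.4]
finger_gap: 0.105
```

```bash
python3 - <<'E'
from h import *
piv()
a=imaging.camera("scene")[:,:,::-1];cv2.imwrite("pics/s17.png",cv2.resize(a[200:290,330:420],None,fx=6.6,fy=6.6,interpolation=2))
E
```

```text
pivot pt now [0.621 0.328 0.054] tilt 0.3596085893609962 F [ 0.728 -0.378 -0.44 ] T [ 0.2   -0.386  0.09 ]
```

View pics/s17.png

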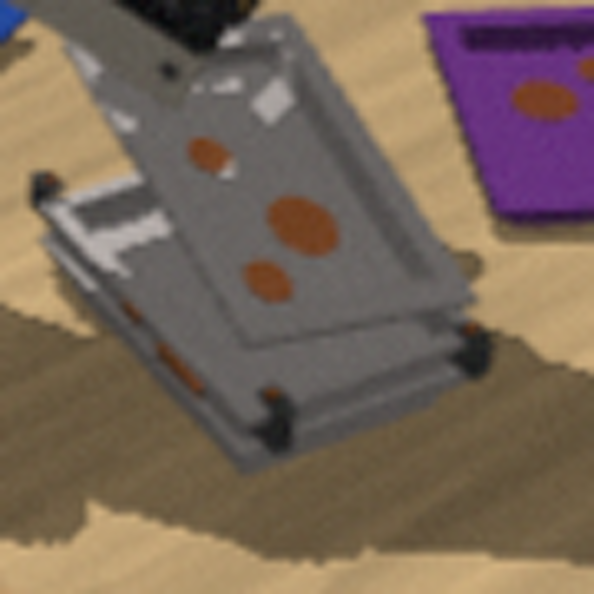

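Request:
send_rows([
  {"wx": 0,"wy": 0,"wz": 0,"x": -0.3,"y": 0,"z": 0.11,"claw": 0},
  {"wx": 0,"wy": 0,"wz": 0,"x": -0.6,"y": 0,"z": 0.22,"claw": 0},
  {"wx": 0,"wy": 0,"wz": 0,"x": -0.8,"y": 0,"z": 0.3,"claw": 0},
  {"wx": 0,"wy": 0,"wz": 0,"x": -0.8,"y": 0,"z": 0.3,"claw": 0},
  {"wx": 0,"wy": 0,"wz": 0,"x": -0.8,"y": 0,"z": 0.3,"claw": 0},
  {"wx": 0,"wy": 0.09,"wz": 0,"x": -0.5,"y": 0,"z": 0.1,"claw": 0},
  {"wx": 0,"wy": 0.09,"wz": 0,"x": 0,"y": 0,"z": 0,"claw": 0},
  {"wx": 0,"wy": 0.09,"wz": 0,"x": 0,"y": 0,"z": 0,"claw": 0},
  {"wx": 0,"wy": 0.09,"wz": 0,"x": 0,"y": 0,"z": 0,"claw": 0},
  {"wx": 0,"wy": 0,"wz": 0,"x": 0,"y": 0,"z": 0,"claw": 0},
  {"wx": 0,"wy": 0,"wz": 0,"x": 0,"y": 0,"z": 0,"claw": 0},
])

```text
t: 19.55
tool_pos: [0.5143, 0.2797, 0.3004]
ee_rot: [1.987, 0.427, -1.989]
ft_force: [0.3, -0.3, -1.0]
finger_gap: 0.106
```

```bash
python3 - <<'E'
from h import *
# offset tab->tray_mid (tray frame +57,+39), yaw -10deg
a=np.deg2rad(-10);c,s_=np.cos(a),np.sin(a);off=np.array([c*57-s_*39,s_*57+c*39])/1000
print(off)
delta([.5485-off[0],.017-off[1],.255],axes(-1.147))
a=imaging.camera("scene")[:,:,::-1];cv2.imwrite("pics/s18.png",a)
cv2.imwrite("pics/w18.png",imaging.camera("wrist")[:,:,::-1])
E
```

```text
[0.063 0.029]
t 19.55 pos [0.514 0.28  0.3  ] grasp [0.514 0.28  0.254] gap 0.10553502553094375 F [ 0.306 -0.308 -0.981] j [-0.31   0.398 -0.388  1.635  0.162  1.141 -1.886]
R0
 [[-0.001  0.411 -0.912]
 [-0.    -0.912 -0.411]
 [-1.     0.     0.001]]
turn first (tool rotvec) [-0.     0.001 -0.   ]
shift units, old axes [-0.039  8.458  4.862] new axes [-0.044  8.456  4.865]
```

View pics/s18.png

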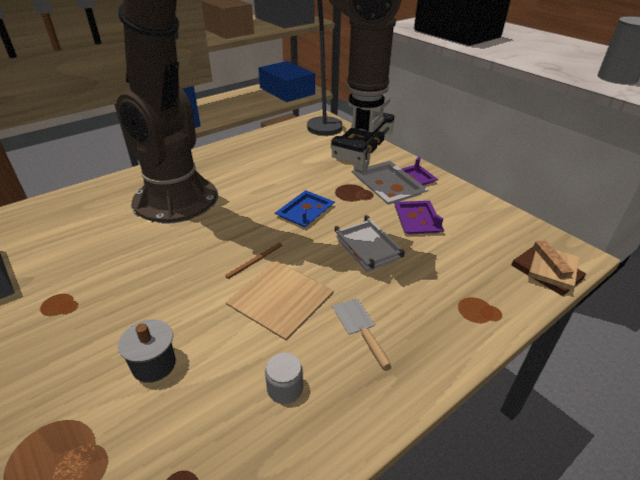

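View pics/w18.png

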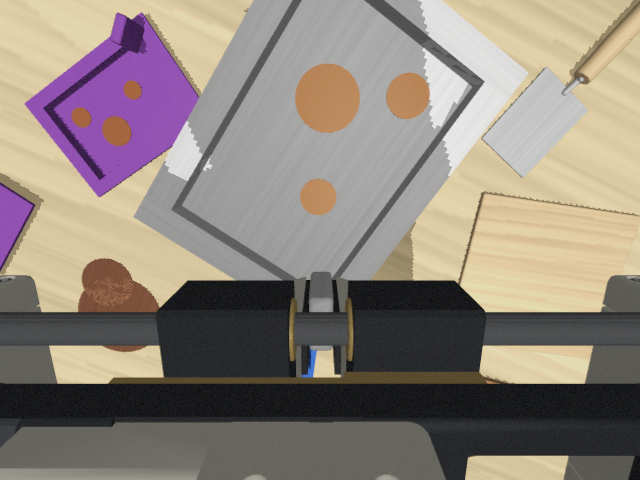

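Request:
send_rows([
  {"wx": 0,"wy": 0,"wz": 0,"x": 0,"y": 0.4,"z": 0.23,"claw": 0},
  {"wx": 0,"wy": 0,"wz": 0,"x": 0,"y": 0.8,"z": 0.46,"claw": 0},
  {"wx": 0,"wy": 0,"wz": 0,"x": 0,"y": 0.9,"z": 0.52,"claw": 0},
  {"wx": 0,"wy": 0,"wz": 0,"x": 0,"y": 0.9,"z": 0.52,"claw": 0},
  {"wx": 0,"wy": 0,"wz": 0,"x": 0,"y": 0.9,"z": 0.52,"claw": 0},
  {"wx": 0,"wy": 0,"wz": 0,"x": 0,"y": 0.9,"z": 0.52,"claw": 0},
  {"wx": 0,"wy": 0,"wz": 0,"x": 0,"y": 0.9,"z": 0.52,"claw": 0},
  {"wx": 0,"wy": 0,"wz": 0,"x": 0,"y": 0.9,"z": 0.52,"claw": 0},
  {"wx": 0,"wy": 0,"wz": 0,"x": 0,"y": 0.9,"z": 0.52,"claw": 0},
  {"wx": 0,"wy": 0,"wz": 0,"x": 0,"y": 0.6,"z": 0.34,"claw": 0},
  {"wx": 0,"wy": 0,"wz": 0,"x": 0,"y": 0.36,"z": 0.19,"claw": 0},
  {"wx": 0,"wy": 0,"wz": 0,"x": 0,"y": 0,"z": 0,"claw": 0},
])

```text
t: 21.15
tool_pos: [0.4855, -0.0124, 0.2995]
ee_rot: [1.988, 0.426, -1.989]
ft_force: [0.3, 1.4, -0.9]
finger_gap: 0.102
```

```bash
python3 - <<'E'
from h import *
delta([.5485-.063,.017-.029,.255],axes(-1.147))
for n in("scene","wrist","top"):cv2.imwrite(f"pics/{n}19.png",imaging.camera(n)[:,:,::-1])
a=cv2.imread("pics/scene19.png");cv2.imwrite("pics/s19.png",cv2.resize(a[130:330,200:400],None,fx=3,fy=3,interpolation=2))
a=cv2.imread("pics/top19.png");cv2.imwrite("pics/t19.png",cv2.resize(a[150:350,230:430],None,fx=3,fy=3,interpolation=2))
E
```

```text
t 21.15 pos [ 0.485 -0.012  0.3  ] grasp [ 0.485 -0.012  0.253] gap 0.10153487400371257 F [ 0.304  1.435 -0.946] j [ 0.161  0.223 -0.294  1.872  0.074  1.057 -1.311]
R0
 [[-0.     0.41  -0.912]
 [-0.    -0.912 -0.41 ]
 [-1.    -0.     0.   ]]
turn first (tool rotvec) [-0.002  0.     0.   ]
shift units, old axes [-0.072 -0.012 -0.006] new axes [-0.072 -0.012 -0.006]
```

View pics/s19.png

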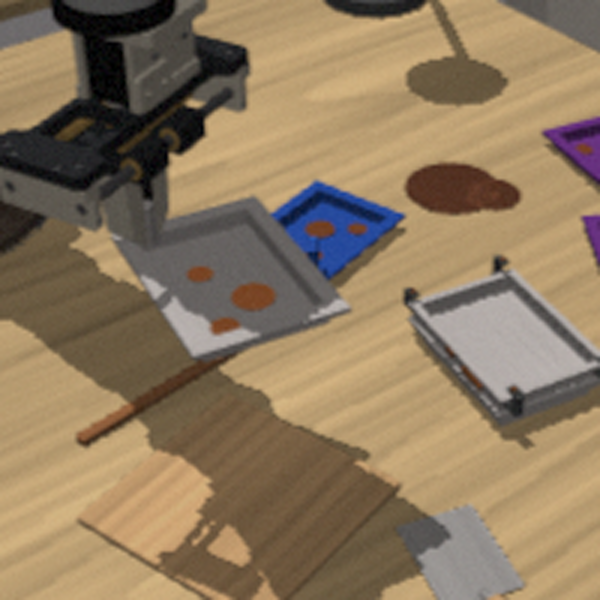

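View pics/t19.png

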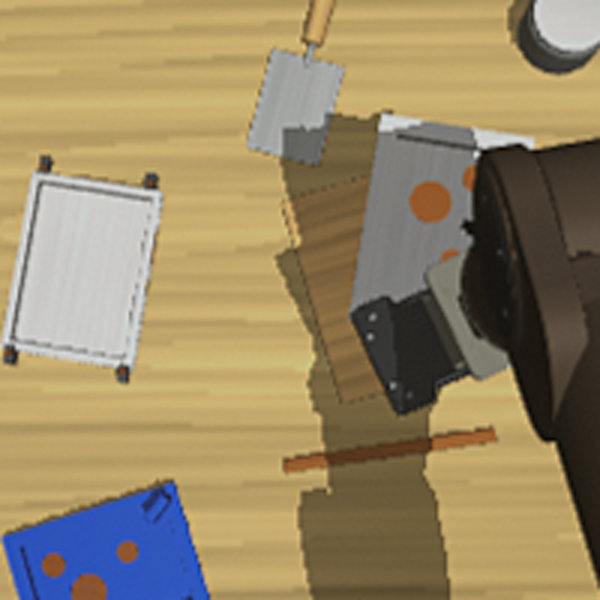

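View pics/wrist19.png

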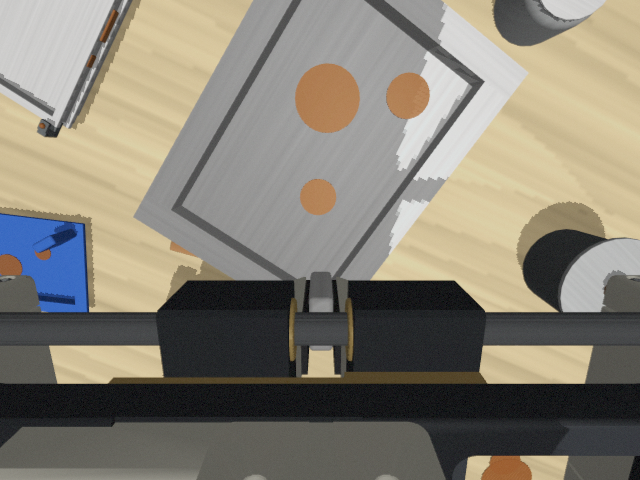

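```bash
python3 - <<'E'
from h import *
T=imaging.camera_model("top");S=imaging.camera_model("scene");W=imaging.camera_model("wrist")
s=sensors.get_state();R0=Ro.from_rotvec(s["ee_rot"]).as_matrix();M=np.eye(4);M[:3,:3]=R0;M[:3,3]=s["tool_pos"]
W=dict(K=W["K"],view=np.linalg.inv(M@np.array(W["tool_from_camera"])))
def tri(obs):
    A=np.zeros((3,3));b=np.zeros(3);L=[]
    for m,p in obs:
        o,d=ray(m,[p]);d=d[0]/np.linalg.norm(d[0]);Q=np.eye(3)-np.outer(d,d);A+=Q;b+=Q@o;L.append((Q,o))
    X=np.linalg.solve(A,b);return X,[round(1e3*np.linalg.norm(Q@(X-o)),1) for Q,o in L]
sc=lambda u,v:(200+u/3-.3,130+v/3-.3); tp=lambda u,v:(230+u/3-.3,150+v/3-.3)
a,ea=tri([(S,sc(350,310)),(T,tp(382,115))])
b,eb=tri([(S,sc(197,358)),(T,tp(535,137)),(W,(527,73))])
c,ec=tri([(S,sc(257,198)),(W,(135,215))])
print("+x+y",a,ea,"\n+x-y",b,eb,"\n-x+y",c,ec)
print("lens",np.linalg.norm(a-b),np.linalg.norm(a-c),"centre",(b+c)/2)
n=np.cross(b-a,c-a);n/=np.linalg.norm(n);print("normal",n,"tilt deg",np.degrees(np.arccos(abs(n[2]))))
E
```

```text
+x+y [0.631 0.059 0.224] [np.float64(0.3), np.float64(0.3)] 
+x-y [ 0.614 -0.049  0.227] [np.float64(0.6), np.float64(0.3), np.float64(0.8)] 
-x+y [0.484 0.087 0.224] [np.float64(0.3), np.float64(0.3)]
lens 0.1093857634828852 0.1504140282895121 centre [0.549 0.019 0.225]
normal [-0.002 -0.021 -1.   ] tilt deg 1.2121932049182031
```

```bash
python3 - <<'E'
from h import *
T=imaging.camera_model("top")
a=cv2.imread("pics/top19.png");h=cv2.cvtColor(a,cv2.COLOR_BGR2HSV)
g=((h[:,:,1]<45)&(h[:,:,2]>110)).astype(np.uint8)*255
def blob(x0,x1,y0,y1):
    m=np.zeros_like(g);m[y0:y1,x0:x1]=g[y0:y1,x0:x1];c=cv2.findContours(m,0,1)[0];return max(c,key=cv2.contourArea)
q=cv2.minAreaRect(cast(T,blob(225,290,200,280)[:,0],.040)[:,:2].astype(np.float32));print("stack",q)
e=cv2.fitEllipse(cast(T,blob(465,530,205,270)[:,0],.080)[:,:2].astype(np.float32));print("lid",e)
A=cv2.imread("pics/scene0.png");B=cv2.imread("pics/scene19.png")
for n,(x0,x1,y0,y1) in dict(tin=(262,308,350,405),scraper=(345,395,310,370),pot=(125,178,360,382)).items(): print(n,cv2.absdiff(A,B)[y0:y1,x0:x1].mean())
s=sensors.get_state();print(s["t"],s["finger_gap"],np.abs(s["qd"]).max())
E
```

```text
stack ((0.5464865565299988, 0.2953547239303589), (0.1115809828042984, 0.15214602649211884), 80.29364776611328)
lid ((0.545820951461792, -0.29045605659484863), (0.08460523933172226, 0.10111645609140396), 102.97920989990234)
tin 5.676811594202898
scraper 6.357555555555556
pot 6.274156660949114
21.3 0.10359924878217336 0.004509928418111247
```

View pics/top19.png

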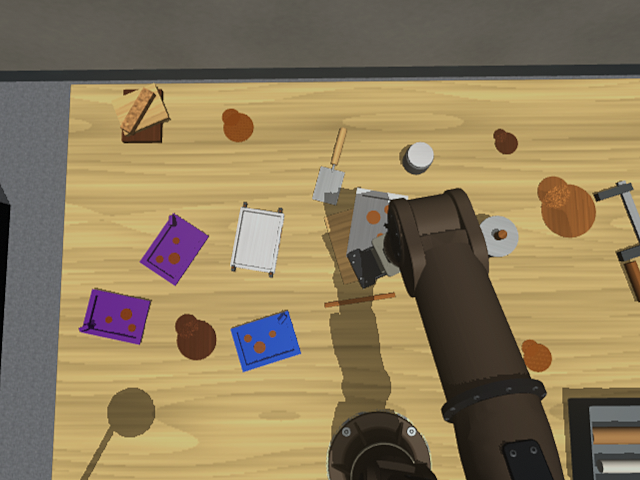

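The top view shows the stack, stick, scraper and tin where they stood. The lid is on the pot at (498,236), and the tray is held above the panel.

```bash
python3 -c "
from rig import workorder
print(workorder.close_job())"
```

```text
the job is handed in; nothing more can be done
None
```

I did both parts in order and handed the job in at about 21 s. No verdict came back.

- **Lid:** I set it on the pot; contact came at the height expected for a seated lid. I let go, and the views afterwards showed it level and concentric with the rim.
- **Tray:** I gripped the top tray by its tab and turned it up about the opposite corner to about 0.36 rad. By then the three lips other than the far corner's had let go. I lifted that corner clear last.
- **Final hold:** Three tray corners, each found from two or three camera views, put the tray's centre at (0.549, 0.019). The panel's centre measured (0.548, 0.017). The flange is at 0.225 m, which leaves about 20 cm between the tray's underside and the panel. The tilt is about 1.2°, hollow side up, and the arm was still.
- **Rest of the scene:** The lower stack measured within 1–2 mm of where it started. The tin, scraper and stick look unmoved in the top view, and the coloured look-alikes were not touched. The arm's shadow and image noise make small shifts there hard to rule out.

One check was not clean. The last lid fit from the top view came out squashed, 85 x 101 mm, because the arm partly hid the lid. I relied on the earlier, unobstructed views for the lid instead.

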